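Load the glued plaques into the beam press and clamp them

TASK

Load the beam press with the freshly glued plaques: wind its handwheel up until the plaques pass under the foam sole, put the used mixing cups into the white tray, and push every plaque on the mat lengthwise under the beam, side by side, square and home against the rear fence. Then wind the wheel down until the foam presses snugly on all of them, without squeezing it nearly flat, and leave the press clamped. Do not disturb the two jars and the round coaster that is still curing.

Things in the scene. Friction and masses are not known exactly. Their poses are not given: they have to be found in the camera images.
- press: The press frame, fixed to the bench. Origin on the bench midway between its two columns; x runs along the beam from column to column, y is the feed direction (from the open front, where plaques go in, to the rear fence), z up. Columns 22 mm thick at x = -215 and +215 mm, on foot plates 50 mm wide and 8 mm thick: 380 mm clear between the feet.
- fence_mid (a point): Middle of the front face of the aluminium rear fence bar (14 mm high), 7 mm above the bench, at y = +70 mm of the press. A plaque lying home against it has its centre at the press's y = 0, 70 mm in front of this point.
- crosshead (a point): Centre of the blue fixed crosshead: 38 mm deep (press y -19 to +19 mm), 82 to 116 mm above the bench. The moving beam hangs under it; the handwheel, 110 mm across, turns above it on the axis x = y = 0 of the press. A tool that pushes a plaque home in the middle must lean back a little (about 12 degrees) to clear the wheel.
- sole_face (a point): Centre of the underside of the orange foam sole under the moving beam (sole 396 mm long, 42 mm deep, 12 mm thick; beam above it 30 mm thick). Its height is the free opening over the bench; plaques are 18 mm thick. Parked 3 to 8 mm above the bench at the start; at the very top 32 mm.
- wheel (a joint): Handwheel angle in rad, 0 with the beam at the very top, growing clockwise seen from above, which lowers the beam: 6 mm a turn (several turns are needed). The screw is self-locking; turning takes about 0.1 N m, a little more under load. The wheel rises and sinks with the beam.
- wheel_axis (a point): Point on the wheel's axis at the height of crank_grip.
- crank_grip (a point): Middle of the wheel's red crank handle: an upright round sleeve 18 mm thick and 44 mm high, spinning freely on its pin, 45 mm from the wheel's axis. The point is on the sleeve's axis, 20 mm below its top and 26 mm above the wheel's upper face. Grip it from above and carry it round the axis; the hand need not turn. It rises or sinks 6 mm a turn.
- sole (a joint): How far the foam is squeezed, m: 0 free, 0.006 flat. Stiffness 8 N per mm in all, shared by the plaques. Snug is 1.5 to 4 mm.
- plaque1: Indigo loose house plaque: a flat slab, plywood back 6 mm and resin face 12 mm, 92 mm wide (its x axis) by 140 mm long (its y axis) by 18 mm thick, 0.26 kg or so, too wide for the gripper to span: it is pushed. Origin at the centre of its underside, z up. May be absent.
- plaque2: Teal loose house plaque: a flat slab, plywood back 6 mm and resin face 12 mm, 92 mm wide (its x axis) by 140 mm long (its y axis) by 18 mm thick, 0.26 kg or so, too wide for the gripper to span: it is pushed. Origin at the centre of its underside, z up. May be absent.
- plaque3: Crimson loose house plaque: a flat slab, plywood back 6 mm and resin face 12 mm, 92 mm wide (its x axis) by 140 mm long (its y axis) by 18 mm thick, 0.26 kg or so, too wide for the gripper to span: it is pushed. Origin at the centre of its underside, z up. May be absent.
- cup1_mid (a point): Violet used mixing cup: a small open plastic cup, 42 mm across the rim, 39 mm at the foot, 45 mm high, 30 g; point on its axis half-way up (22 mm over the foot), z up along its axis. May be absent.
- cup2_mid (a point): Whitish used mixing cup: a small open plastic cup, 42 mm across the rim, 39 mm at the foot, 45 mm high, 30 g; point on its axis half-way up (22 mm over the foot), z up along its axis. May be absent.
- tray: White open tray for the used cups, fixed, outside 150 (x) by 120 (y) by 28 mm high, wall and floor 4 mm. Origin at the centre of its underside.
- jar_gold: Bystander: jar of gold glitter, 52 mm across, 75 mm high. Origin under its centre.
- jar_red: Bystander: dark red pigment jar with a red cap, 56 mm across, 70 mm high. Origin under its centre.
- round_coaster: Bystander: white and violet scalloped round coaster in its mould, about 110 mm across, 12 mm high. Origin under its centre.
Things that resemble listed ones, but are neither listed nor needed, are in the scene too. Of the things shaped like the tray, the white one is meant.

How it is judged:
By the outcome, as a careful person would: the job done as asked, in the order asked, and still so for the second after the job is handed in, with the robot touching nothing.
Of plaque1, plaque2, plaque3 only 2 to 3 are there at a start; the rules pass over those that are not, and their reading is None.
Of cup1, cup2 only 1 to 2 are there at a start; the rules pass over those that are not, and their reading is None.
At some moment in a run one of plaque1, plaque2, plaque3 may be knocked a few centimetres aside while the robot is not near it.
It also fails if it takes over 210 s, if anything falls off the work surface, if the arm or the gripper's body presses on something with over 40 N, if the wrist force passes 120 N, or if a joint passes its speed limit or range.

ROBOT

A 6-joint arm with a two-finger parallel gripper is mounted at the origin on the work surface. World frame = base frame: x ahead of the robot, y to its left, z up, the work surface at z = 0. Lengths are in m, angles in rad, forces in N, time in s.
With the tool pointing down it reaches from about 0.275 to 0.85 m from the base axis. Payload 19 kg.
Tool frame: the origin (TCP) lies midway between the tips of the shut fingers; the grasp point (between the pads) lies 19 mm behind it; z points along the fingers, y is the line along which they close (so a half turn about z gives the same grasp; the last joint's range is limited). The gripper opens to 85 mm and grips with 20 to 120 N. Pads are 22 mm wide; open, the fingers measure 114 mm over their backs; the gripper's body (76 mm by 85 mm) begins 54 mm behind the grasp point. The pads swing forward as they close: fully open they stand 13 mm farther back than shut.
Start: joints at [-1.385, 0.15, 1.437, -0, 1.554, -0.134], TCP at [0.181, -0.546, 0.231] pointing down, gripper open.
Joint ranges: [-2.8, 2.8], [-0.68, 2.1], [0.12, 2.68], [-1.39, 4.53], [0.16, 2.79], [-2.81, 2.81]. Speed limits (rad/s): [1.89, 1.89, 2.22, 3.01, 3.01, 3.01].

INTERFACE

Orientations are given as [roll, pitch, yaw] about the fixed x, y, z axes, in that order (R = Rz(yaw) Ry(pitch) Rx(roll)).
In Python, from rig import r gives the robot as it stands.
- The arm moves only by the tool jog_arm, never from a script. Its argument "moves" is a list of rows, each a list of 7 numbers: the shift along the tool's x, y, z normalised to -1 to 1, where 1 is 0.15 m, then the turn, a rotation vector about the tool's x, y, z normalised to -1 to 1, where 1 is 0.08 rad, then the closure, from -1 (fully open) to 1 (shut). A call has 1 to 20 rows; each row shifts and turns the commanded pose from where the row before left it, along the tool's axes as they then stand; what a row does not reach is not made up. A row lasts 1/10 s, in which the tool goes at most 50 mm and 8.59 degrees, less where a joint would pass 70% of its speed; a pose out of reach is approached as far as the arm can. A call with a number of a shift or a turn outside -1 to 1 is refused whole. A call with a gripper value outside its range is refused whole. The fingers move at their own pace and stop on an object; "force" is the grip in N (left out, the last holds). Time passes only in rows, so rows that do not move let the fingers close. It gives the time, the measured TCP pose, the force, the opening and the grip force at its end, in the units of the state.
- r.read_state(): the state, without advancing time (a new reading comes with each control period).
- r.read_camera(name): name is "scene" or "top" or "wrist"; returns a dict with "img" (480x640x3 uint8, blue, green, red), "mtx" (3x3 intrinsics, pixels), "k1" (the pictures are not rectified: a ray, as slopes to the right and down, at radius r is drawn at 1 + k1 r^2 times it, then the intrinsics apply), "world_from_camera" (4x4, takes a point from camera to world coordinates); the wrist camera has in their place "mount" (4x4, takes a point from camera to tool coordinates, whose origin is the TCP and whose axes are the flange's). Camera axes: x right, y up, looking along -z (the intrinsics and any distortion apply to the point x, -y, -z); pixel columns grow to the right and rows downward; lengths in m; the calibration is good to about 2 mm. A picture is of the moment at which its call begins: read the wrist's pose just before it. There is no depth.
- r.hand_in(): hands the job in; it is judged then, once.
The state is a dict: "clock": time; "qpos": joint angles; "qvel": joint speeds; "effort": joint torques, N m; "tool_pos": TCP position; "eef_rot": TCP orientation; "wrist_force": force on the tool from outside, world axes, zero at the start; "torque": the same for the moment, N m; "gripper_width": opening from 0.0 (shut) to 1.0 (fully open); "grasp_force": force on a finger pad.
Only numpy, scipy, OpenCV 4.12 (cv2) and the standard library are available. Lean on these libraries where they do the work, as an engineer would, in place of code of your own. Each camera call takes 0.05 s, during which the arm holds its last target. There are 200 camera calls.

## Working session

There is one attempt and no reset: what is moved stays moved. The work goes in short steps, Python scripts to look and compute and a tool call to move; the robot and the scene stay as the last step left them, time stands still between calls to the robot, and variables do not carry over. Pictures are saved under pics/ and viewed, at most 14 in all, crops included, and the job is handed in when it is done.

Besides the shell and the picture viewer there is one more tool, called after "Call:" by a JSON object that holds its "method" and its "body", one argument or row to a line. jog_arm: Moves the arm, as the interface text tells. Scaled input: -1 to 1 covers 0.15 m each way for a shift and 0.08 rad each way for a turn. Its arguments: {"type":"object","properties":{"moves":{"type":"array"},"force":{"type":"number"}},"required":["moves"]}

```bash
mkdir -p pics; cat > h.py <<'E'
import numpy as np, cv2
from scipy.spatial.transform import Rotation as R
from rig import r
def cam(n):
    s=r.read_state(); c=r.read_camera(n)
    if n=="wrist":
        T=np.eye(4);T[:3,:3]=R.from_euler('xyz',s['eef_rot']).as_matrix();T[:3,3]=s['tool_pos']
        c['world_from_camera']=T@c['mount']
    return c
def ray(c,p):
    m=c['mtx'];k=c['k1']
    d=cv2.undistortPoints(np.array([[p]],float),m,np.array([k,0,0,0.]),None,None)[0,0] 
    # drawn = 1+k1 r^2 -> same as opencv model
    T=c['world_from_camera'];v=T[:3,:3]@np.array([d[0],-d[1],-1]);return T[:3,3],v/np.linalg.norm(v)
def onz(c,p,z):
    o,v=ray(c,p);return o+v*(z-o[2])/v[2]
def proj(c,P):
    T=c['world_from_camera'];q=T[:3,:3].T@(np.array(P,float)-T[:3,3]);a=np.array([q[0],-q[1]])/-q[2]
    a=a*(1+c['k1']*(a@a));m=c['mtx'];return np.array([m[0,0]*a[0]+m[0,2],m[1,1]*a[1]+m[1,2]])
def cross(r1,r2):
    (a,u),(b,v)=r1,r2;A=np.stack([u,-v],1);t=np.linalg.lstsq(A,b-a,rcond=None)[0]
    p,q=a+u*t[0],b+v*t[1];return (p+q)/2,np.linalg.norm(p-q)
E
python3 - <<'E'
from h import *
import pickle
for n in("scene","top","wrist"):
    c=cam(n);cv2.imwrite(f"pics/{n}0.png",c['img']);pickle.dump(c,open(f"{n}0.pkl","wb"));print(n,c['mtx'].round(1).tolist(),c['k1'],c['world_from_camera'].round(3).tolist())
print(r.read_state())
E
```

```text
scene [[456.9, 0.0, 331.5], [0.0, 456.9, 231.2], [0.0, 0.0, 1.0]] 0.03741111737346817 [[-0.825, -0.375, 0.423, 1.104], [0.565, -0.549, 0.616, 0.803], [0.001, 0.747, 0.665, 1.07], [0.0, 0.0, 0.0, 1.0]]
top [[529.2, 0.0, 316.1], [0.0, 529.2, 229.1], [0.0, 0.0, 1.0]] -0.13956410740569478 [[-0.01, 0.986, -0.166, 0.267], [-1.0, -0.012, -0.008, -0.097], [-0.01, 0.166, 0.986, 1.42], [0.0, 0.0, 0.0, 1.0]]
wrist [[401.5, 0.0, 321.9], [0.0, 401.5, 238.4], [0.0, 0.0, 1.0]] -0.004616992114425783 [[0.314, 0.906, 0.284, 0.252], [-0.95, 0.299, 0.094, -0.523], [0.0, -0.299, 0.954, 0.373], [0.0, 0.0, 0.0, 1.0]]
{'clock': 0.15, 'qpos': array([-1.38501055e+00,  1.50866745e-01,  1.43783945e+00,  1.81087855e-05,
        1.55381490e+00, -1.34016899e-01]), 'qvel': array([-0.00056587, -0.00056293, -0.00225591,  0.00019142,  0.0010195 ,
       -0.00098499]), 'effort': array([ 2.59673870e-03, -7.13379407e+01, -5.71037471e+01, -7.64142874e-05,
        7.23199293e-03, -2.75362675e-05]), 'tool_pos': array([ 0.18071137, -0.54567116,  0.23083876]), 'eef_rot': array([-3.14067495e+00, -1.41998665e-04,  3.19802295e-01]), 'wrist_force': array([-0.57430492,  0.01825053, -0.11303303]), 'torque': array([-0.01589128, -0.0527359 , -0.03585598]), 'grasp_force': 0.0, 'gripper_width': 0.9965081998841985}
```

View pics/top0.png

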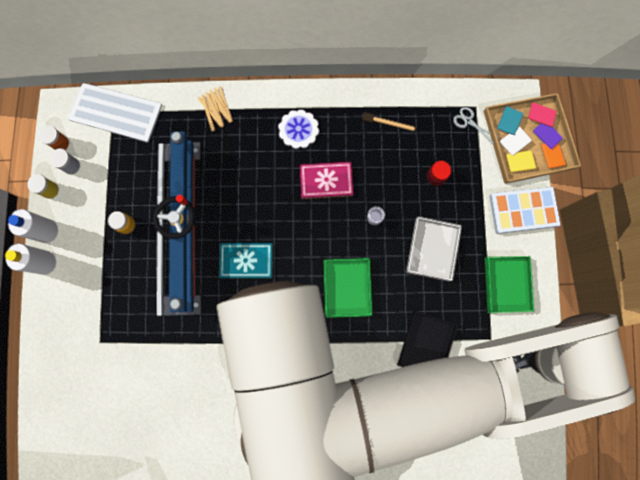

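View pics/scene0.png

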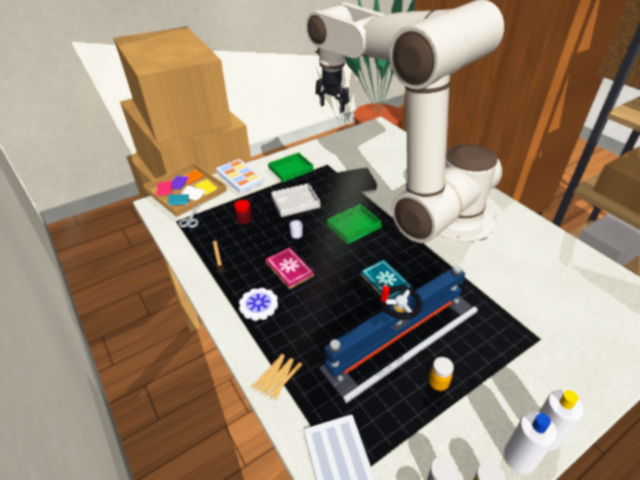

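Top view: the plaques are crimson (327,181) and teal (246,260), with no indigo one. The single cup is whitish at (376,215), the white tray is at (434,249), the press is at x≈160-195 with its fence on the left, and the red crank grip is at (180,199).

Lookalikes:
- **Cup:** bottle caps at (122,220) and (62,160). I choose (376,215).
- **Tray:** green trays at (347,287) and (510,284), striped board at (115,112). I choose the white one at (434,249).
- **Crank:** red jar cap at (441,171). I choose the red grip at (180,199).

```bash
python3 - <<'E'
from h import *
import pickle
t=pickle.load(open("top0.pkl","rb"));s=pickle.load(open("scene0.pkl","rb"))
def mask(c,lo,hi,box):
    h=cv2.cvtColor(c['img'],cv2.COLOR_BGR2HSV);m=cv2.inRange(h,np.array(lo),np.array(hi));x0,y0,x1,y1=box
    o=np.zeros_like(m);o[y0:y1,x0:x1]=m[y0:y1,x0:x1];return o
def rect(m):
    cs,_=cv2.findContours(m,0,1);k=max(cs,key=cv2.contourArea);return cv2.minAreaRect(k),cv2.boxPoints(cv2.minAreaRect(k))
B={'crim':((150,60,50),(179,255,255),(290,150,365,210),(260,240,320,290)),'teal':((80,60,40),(100,255,255),(210,235,280,285),(355,255,415,300)),'tray':((0,0,90),(179,60,255),(400,210,466,285),(265,180,325,220)),
'cup':((0,0,80),(179,120,255),(360,200,392,230),(285,217,307,242)),'crank':((0,150,80),(8,255,255),(165,185,200,215),(375,280,400,308))}
for n,(lo,hi,bt,bs) in B.items():
    mt,ms=mask(t,lo,hi,bt),mask(s,lo,hi,bs);(r1,b1),(r2,b2)=rect(mt),rect(ms)
    X,e=cross(ray(t,r1[0]),ray(s,r2[0]));print(n,np.round(r1[0]),np.round(r2[0]),'tri',X.round(3),round(e,4))
    z={'crim':.018,'teal':.018,'tray':.028,'cup':.045,'crank':.19}[n]
    W=np.array([onz(t,p,z)[:2] for p in b1]);print('  top corners',W.round(3).tolist(),'sides',np.linalg.norm(W[0]-W[1]).round(3),np.linalg.norm(W[1]-W[2]).round(3),'c',W.mean(0).round(4))
    e=W[1]-W[0] if np.linalg.norm(W[0]-W[1])>np.linalg.norm(W[2]-W[1]) else W[2]-W[1];print('  ang',np.degrees(np.arctan2(e[1],e[0])).round(1), 'scene c',onz(s,r2[0],z).round(3))
a=cv2.resize(t['img'][120:325,90:290],None,fx=3,fy=2.9,interpolation=cv2.INTER_CUBIC)[:600,:400*2]
b=cv2.resize(s['img'][255:410,310:490],None,fx=3,fy=3,interpolation=cv2.INTER_CUBIC)
cv2.imwrite("pics/pt.png",a);cv2.imwrite("pics/ps.png",b)
E
```

```text
crim [326. 179.] [289. 266.] tri [ 0.64  -0.113  0.015] 0.0016
  top corners [[0.686, -0.038], [0.693, -0.185], [0.595, -0.188], [0.588, -0.043]] sides 0.147 0.098 c [ 0.6405 -0.1135]
  ang -87.4 scene c [ 0.641 -0.11   0.018]
teal [245. 260.] [386. 279.] tri [0.421 0.106 0.016] 0.001
  top corners [[0.471, 0.179], [0.469, 0.033], [0.373, 0.033], [0.374, 0.178]] sides 0.146 0.097 c [0.4215 0.106 ]
  ang -90.6 scene c [0.422 0.108 0.018]
tray [434. 248.] [296. 199.] tri [ 0.445 -0.4    0.017] 0.0039
  top corners [[0.382, -0.32], [0.534, -0.354], [0.509, -0.479], [0.357, -0.443]] sides 0.156 0.128 c [ 0.4454 -0.3993]
  ang -12.5 scene c [ 0.451 -0.385  0.028]
cup [376. 215.] [296. 229.] tri [ 0.537 -0.245  0.025] 0.0021
  top corners [[0.559, -0.221], [0.558, -0.267], [0.51, -0.265], [0.51, -0.22]] sides 0.045 0.049 c [ 0.5342 -0.2432]
  ang 178.1 scene c [ 0.547 -0.224  0.045]
crank [181. 199.] [385. 294.] tri [0.556 0.245 0.168] 0.0008
  top corners [[0.552, 0.255], [0.564, 0.249], [0.55, 0.221], [0.537, 0.227]] sides 0.014 0.032 c [0.5508 0.2384]
  ang -117.0 scene c [0.569 0.258 0.19 ]
```

View pics/pt.png

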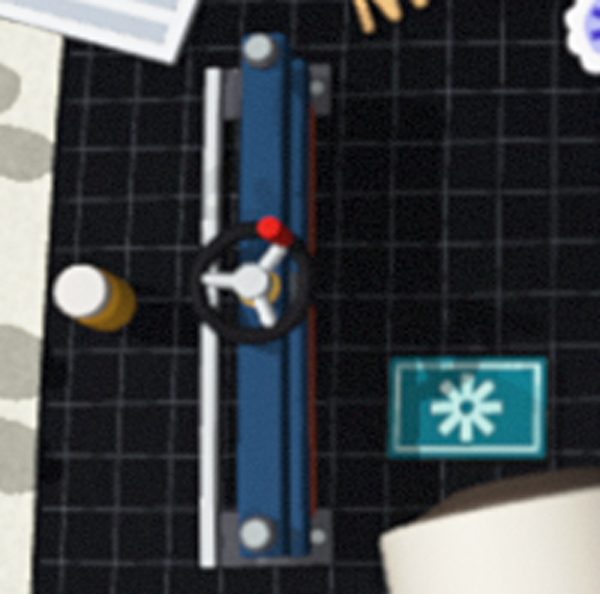

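View pics/ps.png

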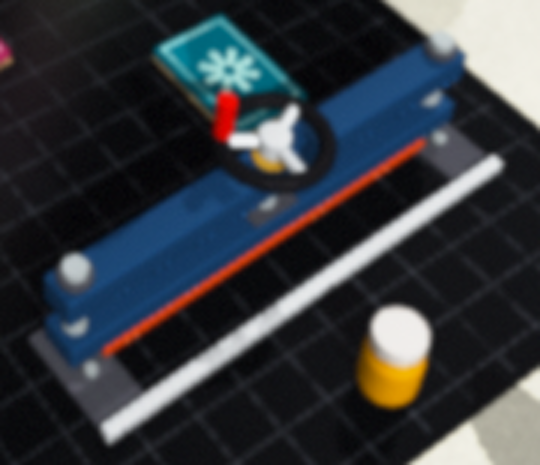

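The crops show the hub at crop-top (254,281) and crop-scene (274,137), with the crank's red sleeve beside it. The column bolts and the fence bar ends are clear in both. Triangulating these.

```bash
python3 - <<'E'
from h import *
import pickle
t=pickle.load(open("top0.pkl","rb"));s=pickle.load(open("scene0.pkl","rb"))
T=lambda x,y:(90+(x+.5)/3-.5,120+(y+.5)/2.9-.5)
S=lambda x,y:(310+(x+.5)/3-.5,255+(y+.5)/3-.5)
P={'boltF':((259,48),(75,268)),'boltN':((255,532),(441,45)),'hub':((254,281),(274,137)),'cranktop':((269,227),(229,97)),'fenceF':((213,69),(108,428)),'fenceN':((207,566),(500,160))}
X={}
for n,(a,b) in P.items():
    X[n],e=cross(ray(t,T(*a)),ray(s,S(*b)));print(n,X[n].round(4),round(e,4))
f=[onz(t,T(220,69),.014),onz(t,T(215,566),.014)];print('fence front',np.round(f,4).tolist())
d=f[0]-f[1];print('fence dir deg',np.degrees(np.arctan2(d[1],d[0])),np.linalg.norm(d))
d=X['boltF']-X['boltN'];print('bolt dir',np.degrees(np.arctan2(d[1],d[0])),np.linalg.norm(d),(X['boltF']+X['boltN'])/2)
print('crank r',np.linalg.norm((X['cranktop']-X['hub'])[:2]))
E
```

```text
boltF [0.7324 0.2751 0.1295] 0.0009
boltN [0.304  0.264  0.1256] 0.0002
hub [0.5175 0.268  0.1398] 0.0021
cranktop [0.5528 0.2429 0.1911] 0.0024
fenceF [0.7528 0.3518 0.0153] 0.0024
fenceN [0.2751 0.3397 0.0128] 0.0028
fence front [[0.754, 0.3447, 0.014], [0.2761, 0.3309, 0.014]]
fence dir deg 1.6534216125365602 0.4780746321726198
bolt dir 1.4785743234671962 0.42849921163232146 [0.51821406 0.26954203 0.12753055]
crank r 0.043333471106385975
```

Call:
{"method": "jog_arm", "body": {
  "moves": [
    [0, 0, -0.02, 0, 0, -1, -0.2],
    [0, 0, -0.02, 0, 0, -1, -0.2],
    [0, 0, -0.02, 0, 0, -1, -0.2],
    [0, 0, -0.02, 0, 0, -1, -0.2],
    [0, 0, -0.02, 0, 0, -1, -0.2],
    [0, 0, -0.02, 0, 0, -1, -0.2],
    [0, 0, -0.02, 0, 0, -1, -0.2],
    [0, 0, -0.02, 0, 0, -1, -0.2],
    [0, 0, -0.02, 0, 0, -1, -0.2],
    [0, 0, -0.02, 0, 0, -1, -0.2],
    [0, 0, -0.02, 0, 0, -1, -0.2],
    [0, 0, -0.02, 0, 0, -1, -0.2],
    [0, 0, -0.02, 0, 0, -1, -0.2],
    [0, 0, -0.02, 0, 0, -1, -0.2],
    [0, 0, -0.02, 0, 0, -1, -0.2],
    [0, 0, -0.02, 0, 0, -1, -0.2]
  ],
  "force": 30
}}

```text
clock: 1.75
tool_pos: [0.1807, -0.5457, 0.2791]
eef_rot: [-3.142, -0.001, 1.603]
wrist_force: [-0.7, -0.3, 0.4]
gripper_width: 0.6
grasp_force: 0.0
```

Call:
{"method": "jog_arm", "body": {
  "moves": [
    [0.26, 0.13, 0, 0, 0, 0, -0.2],
    [0.26, 0.13, 0, 0, 0, 0, -0.2],
    [0.26, 0.13, 0, 0, 0, 0, -0.2],
    [0.26, 0.13, 0, 0, 0, 0, -0.2],
    [0.26, 0.13, 0, 0, 0, 0, -0.2],
    [0.26, 0.13, 0, 0, 0, 0, -0.2],
    [0.26, 0.13, 0, 0, 0, 0, -0.2],
    [0.26, 0.13, 0, 0, 0, 0, -0.2],
    [0.26, 0.13, 0, 0, 0, 0, -0.2],
    [0.26, 0.13, 0, 0, 0, 0, -0.2],
    [0.26, 0.13, 0, 0, 0, 0, -0.2],
    [0.26, 0.13, 0, 0, 0, 0, -0.2],
    [0.26, 0.13, 0, 0, 0, 0, -0.2],
    [0.26, 0.13, 0, 0, 0, 0, -0.2],
    [0.26, 0.13, 0, 0, 0, 0, -0.2],
    [0.26, 0.13, 0, 0, 0, 0, -0.2],
    [0.2, 0.1, 0, 0, 0, 0, -0.2],
    [0, 0, 0, 0, 0, 0, -0.2]
  ]
}}

```text
clock: 3.55
tool_pos: [0.4894, 0.1204, 0.2785]
eef_rot: [-3.14, -0.001, 1.603]
wrist_force: [0.1, 0.6, -0.4]
gripper_width: 0.601
grasp_force: 0.0
```

```bash
python3 - <<'E'
from h import *
import pickle
c=cam("wrist");pickle.dump(c,open("w1.pkl","wb"));s=r.read_state()
print(s['clock'],s['tool_pos'],s['eef_rot'],s['gripper_width'])
for n,p in dict(cranktop=(.5528,.2429,.191),hub=(.5175,.268,.14)).items():print(n,proj(c,p))
cv2.imwrite("pics/w1.png",c['img'])
E
```

```text
3.6 [0.48877984 0.11880485 0.27859443] [-3.14011834e+00 -6.78546286e-05  1.60253229e+00] 0.6016334284061164
cranktop [455.2828385   20.01161474]
hub [377.15404685  -9.37813169]
```

View pics/w1.png

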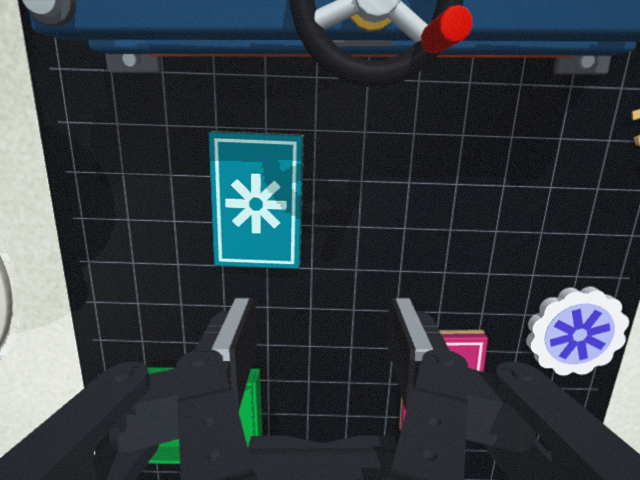

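The wrist view shows the red crank top at (456,20), against a prediction of (455,20) from the other two views. The crank point is confirmed.

Call:
{"method": "jog_arm", "body": {
  "moves": [
    [0.2, 0.11, 0, 0, 0, 0, -0.2],
    [0.2, 0.11, 0, 0, 0, 0, -0.2],
    [0.2, 0.12, 0, 0, 0, 0, -0.2],
    [0.2, 0.12, 0, 0, 0, 0, -0.2],
    [0, 0, 0, 0, 0, 0, -0.2],
    [0, 0, 0, 0, 0, 0, -0.2]
  ]
}}

```text
clock: 4.2
tool_pos: [0.5541, 0.2387, 0.2789]
eef_rot: [-3.141, 0.0, 1.6]
wrist_force: [0.7, -0.4, -0.1]
gripper_width: 0.599
grasp_force: 0.0
```

Call:
{"method": "jog_arm", "body": {
  "moves": [
    [0.03, 0, 0.16, 0, 0, 0, -0.2],
    [0, 0, 0.2, 0, 0, 0, -0.2],
    [0, 0, 0.2, 0, 0, 0, -0.2],
    [0, 0, 0.15, 0, 0, 0, -0.2],
    [0, 0, 0.1, 0, 0, 0, -0.2],
    [0, 0, 0, 0, 0, 0, -0.2],
    [0, 0, 0, 0, 0, 0, 0.8],
    [0, 0, 0, 0, 0, 0, 0.8],
    [0, 0, 0, 0, 0, 0, 0.8],
    [0, 0, 0, 0, 0, 0, 0.8],
    [0, 0, 0, 0, 0, 0, 0.8]
  ],
  "force": 30
}}

```text
clock: 5.3
tool_pos: [0.5547, 0.2437, 0.1594]
eef_rot: [3.139, -0.0, 1.6]
wrist_force: [0.7, -2.7, 7.2]
gripper_width: 0.202
grasp_force: 29.2
```

Call:
{"method": "jog_arm", "body": {
  "moves": [
    [0.084, 0.043, -0.002, 0, 0, 0, 0.8],
    [0.093, 0.015, -0.002, 0, 0, 0, 0.8],
    [0.093, -0.015, -0.002, 0, 0, 0, 0.8],
    [0.084, -0.043, -0.002, 0, 0, 0, 0.8],
    [0.066, -0.066, -0.002, 0, 0, 0, 0.8]
  ],
  "force": 40
}}

```text
clock: 5.8
tool_pos: [0.5434, 0.3074, 0.161]
eef_rot: [3.138, -0.001, 1.6]
wrist_force: [2.3, -3.5, 6.6]
gripper_width: 0.196
grasp_force: 39.7
```

Call:
{"method": "jog_arm", "body": {
  "moves": [
    [0.043, -0.084, -0.002, 0, 0, 0, 0.8],
    [0.015, -0.093, -0.002, 0, 0, 0, 0.8],
    [-0.015, -0.093, -0.002, 0, 0, 0, 0.8],
    [-0.043, -0.084, -0.002, 0, 0, 0, 0.8],
    [-0.066, -0.066, -0.002, 0, 0, 0, 0.8],
    [-0.084, -0.043, -0.002, 0, 0, 0, 0.8],
    [-0.093, -0.015, -0.002, 0, 0, 0, 0.8],
    [-0.093, 0.015, -0.002, 0, 0, 0, 0.8],
    [-0.084, 0.043, -0.002, 0, 0, 0, 0.8],
    [-0.066, 0.066, -0.002, 0, 0, 0, 0.8],
    [-0.043, 0.084, -0.002, 0, 0, 0, 0.8],
    [-0.015, 0.093, -0.002, 0, 0, 0, 0.8],
    [0.015, 0.093, -0.002, 0, 0, 0, 0.8],
    [0.043, 0.084, -0.002, 0, 0, 0, 0.8],
    [0.066, 0.066, -0.002, 0, 0, 0, 0.8],
    [0.084, 0.043, -0.002, 0, 0, 0, 0.8],
    [0.093, 0.015, -0.002, 0, 0, 0, 0.8],
    [0.093, -0.015, -0.002, 0, 0, 0, 0.8],
    [0.084, -0.043, -0.002, 0, 0, 0, 0.8],
    [0.066, -0.066, -0.002, 0, 0, 0, 0.8]
  ]
}}

```text
clock: 7.8
tool_pos: [0.5434, 0.3074, 0.167]
eef_rot: [3.138, -0.001, 1.6]
wrist_force: [1.9, -3.8, 6.8]
gripper_width: 0.195
grasp_force: 40.7
```

Call:
{"method": "jog_arm", "body": {
  "moves": [
    [0.043, -0.084, -0.002, 0, 0, 0, 0.8],
    [0.015, -0.093, -0.002, 0, 0, 0, 0.8],
    [-0.015, -0.093, -0.002, 0, 0, 0, 0.8],
    [-0.043, -0.084, -0.002, 0, 0, 0, 0.8],
    [-0.066, -0.066, -0.002, 0, 0, 0, 0.8],
    [-0.084, -0.043, -0.002, 0, 0, 0, 0.8],
    [-0.093, -0.015, -0.002, 0, 0, 0, 0.8],
    [-0.093, 0.015, -0.002, 0, 0, 0, 0.8],
    [-0.084, 0.043, -0.002, 0, 0, 0, 0.8],
    [-0.066, 0.066, -0.002, 0, 0, 0, 0.8],
    [-0.043, 0.084, -0.002, 0, 0, 0, 0.8],
    [-0.015, 0.093, -0.002, 0, 0, 0, 0.8],
    [0.015, 0.093, -0.002, 0, 0, 0, 0.8],
    [0.043, 0.084, -0.002, 0, 0, 0, 0.8],
    [0.066, 0.066, -0.002, 0, 0, 0, 0.8],
    [0.084, 0.043, -0.002, 0, 0, 0, 0.8],
    [0.093, 0.015, -0.002, 0, 0, 0, 0.8],
    [0.093, -0.015, -0.002, 0, 0, 0, 0.8],
    [0.084, -0.043, -0.002, 0, 0, 0, 0.8],
    [0.066, -0.066, -0.002, 0, 0, 0, 0.8]
  ]
}}

```text
clock: 9.8
tool_pos: [0.5434, 0.3074, 0.173]
eef_rot: [3.138, -0.001, 1.6]
wrist_force: [1.8, -2.6, 7.3]
gripper_width: 0.193
grasp_force: 41.0
```

Call:
{"method": "jog_arm", "body": {
  "moves": [
    [0.043, -0.084, -0.002, 0, 0, 0, 0.8],
    [0.015, -0.093, -0.002, 0, 0, 0, 0.8],
    [-0.015, -0.093, -0.002, 0, 0, 0, 0.8],
    [-0.043, -0.084, -0.002, 0, 0, 0, 0.8],
    [-0.066, -0.066, -0.002, 0, 0, 0, 0.8],
    [-0.084, -0.043, -0.002, 0, 0, 0, 0.8],
    [-0.093, -0.015, -0.002, 0, 0, 0, 0.8],
    [-0.093, 0.015, -0.002, 0, 0, 0, 0.8],
    [-0.084, 0.043, -0.002, 0, 0, 0, 0.8],
    [-0.066, 0.066, -0.002, 0, 0, 0, 0.8],
    [-0.043, 0.084, -0.002, 0, 0, 0, 0.8],
    [-0.015, 0.093, -0.002, 0, 0, 0, 0.8],
    [0.015, 0.093, -0.002, 0, 0, 0, 0.8],
    [0.043, 0.084, -0.002, 0, 0, 0, 0.8],
    [0.066, 0.066, -0.002, 0, 0, 0, 0.8],
    [0.084, 0.043, -0.002, 0, 0, 0, 0.8],
    [0.093, 0.015, -0.002, 0, 0, 0, 0.8],
    [0.093, -0.015, -0.002, 0, 0, 0, 0.8],
    [0.084, -0.043, -0.002, 0, 0, 0, 0.8],
    [0.066, -0.066, -0.002, 0, 0, 0, 0.8]
  ]
}}

```text
clock: 11.8
tool_pos: [0.5434, 0.3074, 0.179]
eef_rot: [3.138, -0.001, 1.6]
wrist_force: [2.6, -3.3, 7.5]
gripper_width: 0.194
grasp_force: 41.2
```

Call:
{"method": "jog_arm", "body": {
  "moves": [
    [0.043, -0.084, -0.002, 0, 0, 0, 0.8],
    [0.015, -0.093, -0.002, 0, 0, 0, 0.8],
    [-0.015, -0.093, -0.002, 0, 0, 0, 0.8],
    [-0.043, -0.084, -0.002, 0, 0, 0, 0.8],
    [-0.066, -0.066, -0.002, 0, 0, 0, 0.8],
    [-0.084, -0.043, -0.002, 0, 0, 0, 0.8],
    [-0.093, -0.015, -0.002, 0, 0, 0, 0.8],
    [-0.093, 0.015, -0.002, 0, 0, 0, 0.8],
    [-0.084, 0.043, -0.002, 0, 0, 0, 0.8],
    [-0.066, 0.066, -0.002, 0, 0, 0, 0.8],
    [0, 0, 0, 0, 0, 0, 0.8]
  ]
}}

```text
clock: 12.9
tool_pos: [0.4933, 0.2322, 0.182]
eef_rot: [3.137, -0.002, 1.599]
wrist_force: [5.3, 5.4, 5.2]
gripper_width: 0.197
grasp_force: 41.0
```

Call:
{"method": "jog_arm", "body": {
  "moves": [
    [0, 0, 0, 0, 0, 0, -0.2],
    [0, 0, 0, 0, 0, 0, -0.2],
    [0, 0, 0, 0, 0, 0, -0.2],
    [0, 0, -0.1, 0, 0, 0, -0.2],
    [0, 0, -0.25, 0, 0, 0, -0.2],
    [0, 0, -0.25, 0, 0, 0, -0.2],
    [0, 0, -0.1, 0, 0, 0, -0.6]
  ]
}}

```text
clock: 13.6
tool_pos: [0.4918, 0.2324, 0.2902]
eef_rot: [3.137, -0.001, 1.6]
wrist_force: [0.2, 1.0, 1.2]
gripper_width: 0.749
grasp_force: 0.0
```

Call:
{"method": "jog_arm", "body": {
  "moves": [
    [-0.15, 0, 0, 0, 0, 0, -0.6],
    [-0.28, 0, 0, 0, 0, 0, -0.6],
    [-0.3, 0.02, 0, 0, 0, 0, -0.6],
    [-0.3, 0.02, 0, 0, 0, 0, -0.6],
    [-0.3, 0.02, 0, 0, 0, 0, -0.6],
    [-0.3, 0.02, 0, 0, 0, 0, -0.6],
    [-0.3, 0.02, 0, 0, 0, 0, -0.6],
    [-0.3, 0.02, 0, 0, 0, 0, -0.6],
    [-0.2, 0.02, 0, 0, 0, 0, -0.6],
    [-0.1, 0, 0, 0, 0, 0, -0.6],
    [0, 0, 0, 0, 0, 0, -0.6]
  ]
}}

```text
clock: 14.7
tool_pos: [0.5232, -0.1479, 0.2853]
eef_rot: [-3.141, -0.0, 1.598]
wrist_force: [-0.1, 0.5, 0.2]
gripper_width: 0.801
grasp_force: 0.0
```

```bash
python3 - <<'E'
from h import *
import pickle
s=r.read_state();print(s['clock'],s['tool_pos'],s['eef_rot'])
c=cam("wrist");pickle.dump(c,open("w2.pkl","wb"));d=cam("scene");pickle.dump(d,open("s2.pkl","wb"));t=cam("top")
pickle.dump(t,open("t2.pkl","wb"))
print(proj(c,(.537,-.245,.045)),proj(c,(.537,-.245,.0)))
a=cv2.resize(d['img'][255:405,310:490],None,fx=3,fy=3,interpolation=cv2.INTER_CUBIC)
o=np.zeros((450,800,3),np.uint8);o[:,:540]=a[:450];w=cv2.resize(c['img'],(256,192));o[:192,542:798]=w
tt=t['img'][120:320,200:400];o[200:400,542:742]=tt
cv2.imwrite("pics/m2.png",o)
E
```

```text
14.7 [ 0.52315309 -0.14786243  0.28530636] [-3.14104029e+00 -2.29799116e-04  1.59784237e+00]
[333.81000085 286.33439105] [332.69569254 270.04775239]
```

View pics/m2.png

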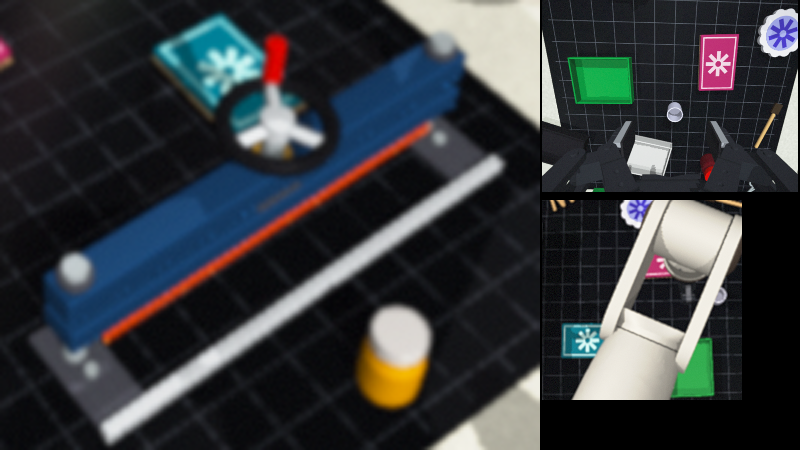

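Combined picture: the beam is up, with the orange sole well above the bench in the left panel. In the wrist inset the whitish cup sits at full-image (332,280), against a prediction of (333,280). There is no other cup.

Call:
{"method": "jog_arm", "body": {
  "moves": [
    [-0.1, 0.015, 0.1, 0, 0, 0, -0.6],
    [-0.2, 0.02, 0.2, 0, 0, 0, -0.6],
    [-0.2, 0.02, 0.2, 0, 0, 0, -0.6],
    [-0.14, 0.02, 0.2, 0, 0, 0, -0.6],
    [0, 0, 0.2, 0, 0, 0, -0.6],
    [0, 0, 0, 0, 0, 0, -0.6],
    [0, 0, 0, 0, 0, 0, -0.6]
  ],
  "force": 20
}}

```text
clock: 15.55
tool_pos: [0.5374, -0.2418, 0.1506]
eef_rot: [-3.141, -0.0, 1.6]
wrist_force: [0.0, -0.2, 0.7]
gripper_width: 0.8
grasp_force: 0.0
```

```bash
cat >> h.py <<'E'
A=np.array([.5184,.2698]);YAW=np.radians(1.55)
def p2w(x,y):return A+np.array([[np.cos(YAW),-np.sin(YAW)],[np.sin(YAW),np.cos(YAW)]])@np.array([x,y])
def w2p(x,y):return np.array([[np.cos(YAW),np.sin(YAW)],[-np.sin(YAW),np.cos(YAW)]])@(np.array([x,y])-A)
E
python3 - <<'E'
from h import *
import pickle
s=pickle.load(open("s2.pkl","rb"))
n=np.array([-np.sin(YAW),np.cos(YAW)])
for a in [(105,342),(200,287),(300,220),(430,134)]:
    o,v=ray(s,(310+(a[0]+.5)/3-.5,255+(a[1]+.5)/3-.5));k=(n@A+.021-n@o[:2])/(n@v[:2]);P=o+k*v;print(P.round(4),w2p(*P[:2]))
E
```

```text
[0.7148 0.2961 0.0331] [0.19704228 0.021     ]
[0.6086 0.2932 0.0209] [0.0908389 0.021    ]
[0.4881 0.29   0.023 ] [-0.0297577  0.021    ]
[0.3153 0.2853 0.0247] [-0.20258981  0.021     ]
```

Call:
{"method": "jog_arm", "body": {
  "moves": [
    [-0.02, 0, 0.2, 0, 0, 0, -0.6],
    [0, 0, 0.25, 0, 0, 0, -0.6],
    [0, 0, 0.25, 0, 0, 0, -0.6],
    [0, 0, 0.2, 0, 0, 0, -0.6],
    [0, 0, 0, 0, 0, 0, -0.6],
    [0, 0, 0, 0, 0, 0, 0.4],
    [0, 0, 0, 0, 0, 0, 0.4],
    [0, 0, 0, 0, 0, 0, 0.4],
    [0, 0, 0, 0, 0, 0, 0.4],
    [0, 0, 0, 0, 0, 0, 0.4]
  ],
  "force": 20
}}

```text
clock: 16.55
tool_pos: [0.5388, -0.2459, 0.0182]
eef_rot: [3.138, 0.002, 1.6]
wrist_force: [-0.7, 0.9, 7.3]
gripper_width: 0.487
grasp_force: 19.2
```

```bash
python3 - <<'E'
from h import *
import pickle
s=pickle.load(open("s2.pkl","rb"));n=np.array([-np.sin(YAW),np.cos(YAW)])
im=cv2.GaussianBlur(s['img'],(0,0),.1).astype(float)
m=im[:,:,2]-im[:,:,0]   # red minus blue
Z=[]
for x in range(352,450,4):
    col=m[280:385,x];i=int(np.argmax(col));pk=col[i]
    if pk<60: continue
    j=i
    while col[j]>pk/2:j+=1
    row=280+j-1+(col[j-1]-pk/2)/(col[j-1]-col[j]);o,v=ray(s,(x,row));k=(n@A+.021-n@o[:2])/(n@v[:2]);P=o+k*v;Z.append(P[2])
    j=i
    while col[j]>pk/2:j-=1
print(np.round(Z,4),np.median(Z))
E
```

```text
Traceback (most recent call last):
IndexError: index 105 is out of bounds for axis 0 with size 105
```

Call:
{"method": "jog_arm", "body": {
  "moves": [
    [0, 0, -0.1, 0, 0, 0, 0.4],
    [0, 0, -0.2, 0, 0, 0, 0.4],
    [0, 0, -0.2, 0, 0, 0, 0.4],
    [-0.1, -0.06, -0.04, 0, 0, 0, 0.4],
    [-0.15, -0.1, 0, 0, 0, 0, 0.4],
    [-0.2, -0.13, 0, 0, 0, 0, 0.4],
    [-0.2, -0.13, 0, 0, 0, 0, 0.4],
    [-0.2, -0.13, 0, 0, 0, 0, 0.4],
    [-0.15, -0.1, 0, 0, 0, 0, 0.4],
    [0, 0, 0, 0, 0, 0, 0.4],
    [0, 0, 0, 0, 0, 0, 0.4]
  ],
  "force": 20
}}

```text
clock: 17.65
tool_pos: [0.444, -0.3986, 0.0972]
eef_rot: [3.141, 0.001, 1.598]
wrist_force: [-0.3, 0.1, 0.1]
gripper_width: 0.484
grasp_force: 20.4
```

```bash
python3 - <<'E'
from h import *
import pickle
s=pickle.load(open("s2.pkl","rb"));n=np.array([-np.sin(YAW),np.cos(YAW)])
im=s['img'].astype(float);m=im[:,:,2]-im[:,:,0]
for f in(.35,.5):
  Z=[]
  for x in range(352,446,4):
    y0=368-(x-345)*.64; a=int(y0-14);col=m[a:a+34,x];i=int(np.argmax(col));pk=col[i]
    if pk<50: continue
    j=i
    while j<len(col)-1 and col[j]>pk*f:j+=1
    row=a+j-1+(col[j-1]-pk*f)/(col[j-1]-col[j]);o,v=ray(s,(x,row));k=(n@A+.021-n@o[:2])/(n@v[:2]);P=o+k*v;Z.append(P[2])
  print(np.round(Z,4),np.median(Z))
E
```

```text
[0.0273 0.0277 0.0277 0.0274 0.0286 0.0281 0.0286 0.0285 0.0278 0.0281
 0.0281 0.0283 0.0284 0.0287 0.0283 0.0278 0.0272 0.0275 0.0278 0.0275
 0.028  0.028  0.0277 0.0272] 0.02790510317277406
[0.0293 0.0301 0.0298 0.0296 0.0309 0.0302 0.0305 0.0308 0.0297 0.0304
 0.0299 0.0301 0.0308 0.0306 0.0303 0.0297 0.0293 0.0299 0.0297 0.0296
 0.0306 0.0299 0.0299 0.0292] 0.02994403083448094
```

Call:
{"method": "jog_arm", "body": {
  "moves": [
    [0, 0, 0.15, 0, 0, 0, 0.4],
    [0, 0, 0.2, 0, 0, 0, 0.4],
    [0, 0, 0.13, 0, 0, 0, 0.4],
    [0, 0, 0, 0, 0, 0, 0.4],
    [0, 0, 0, 0, 0, 0, 0.4],
    [0, 0, 0, 0, 0, 0, 0],
    [0, 0, 0, 0, 0, 0, -0.3],
    [0, 0, 0, 0, 0, 0, -0.3],
    [0, 0, 0, 0, 0, 0, -0.3],
    [0, 0, -0.15, 0, 0, 0, -0.3],
    [0, 0, -0.3, 0, 0, 0, -0.3],
    [0, 0, -0.3, 0, 0, 0, -0.3],
    [0, 0, -0.2, 0, 0, 0, -0.3],
    [0, 0, 0, 0, 0, 0, -0.3]
  ]
}}

```text
clock: 19.05
tool_pos: [0.4454, -0.3992, 0.1718]
eef_rot: [3.137, 0.005, 1.6]
wrist_force: [0.7, -0.2, 0.7]
gripper_width: 0.645
grasp_force: 0.0
```

```bash
python3 - <<'E'
from h import *
import pickle
s=r.read_state();print(s['clock'],s['tool_pos'],s['eef_rot'],s['gripper_width'])
c=cam("wrist");t=cam("top");d=cam("scene")
o=np.zeros((560,800,3),np.uint8);o[:480,:640][:,:]=c['img'];o[:480,:640]=0
o[0:240,0:320]=cv2.resize(c['img'],(320,240));o[0:240,330:650]=cv2.resize(d['img'],(320,240))
o[250:550,0:480]=cv2.resize(t['img'][120:320,200:520],(480,300));cv2.imwrite("pics/m3.png",o)
B={'crim':((150,60,50),(179,255,255)),'teal':((80,60,40),(100,255,255))}
for nm,cc in(('top',t),('scene',d)):
  h=cv2.cvtColor(cc['img'],cv2.COLOR_BGR2HSV)
  for n,(lo,hi) in B.items():
    m=cv2.inRange(h,np.array(lo),np.array(hi))
    for k in cv2.findContours(m,0,1)[0]:
        if cv2.contourArea(k)>500:
            R_=cv2.minAreaRect(k);W=np.array([onz(cc,p,.018)[:2] for p in cv2.boxPoints(R_)])
            e=W[1]-W[0] if np.linalg.norm(W[0]-W[1])>np.linalg.norm(W[2]-W[1]) else W[2]-W[1]
            C=W.mean(0);print(nm,n,R_[0],C.round(3),'press',w2p(*C).round(4),'ang',np.degrees(np.arctan2(e[1],e[0])).round(1),np.linalg.norm(e).round(3))
E
```

```text
19.05 [ 0.4453792  -0.39923482  0.17179483] [3.13709653 0.00541278 1.59977699] 0.6447777464845912
top crim (325.91229248046875, 179.42153930664062) [ 0.64  -0.113] press [ 0.1116 -0.3864] ang -87.4 0.147
top teal (245.5, 260.0) [0.422 0.105] press [-0.1013 -0.1625] ang -90.6 0.143
scene crim (289.254638671875, 265.66693115234375) [ 0.639 -0.114] press [ 0.1104 -0.3869] ang 89.9 0.184
scene teal (380.5, 273.0) [0.419 0.077] press [-0.1045 -0.1901] ang 87.5 0.118
```

View pics/m3.png

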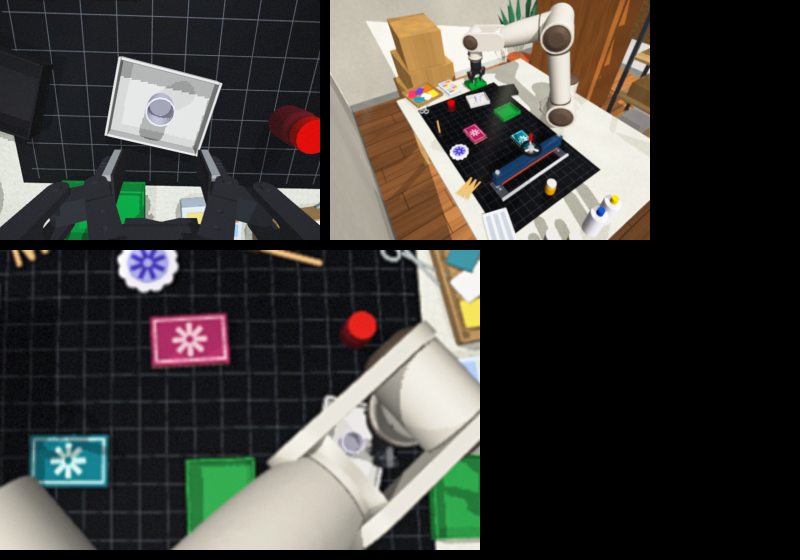

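The wrist panel shows the cup standing in the white tray at panel (160,108). Crimson and teal have not moved, and no other cup is on the mat. Next I push crimson with two spread fingers and a slight lean.

Call:
{"method": "jog_arm", "body": {
  "moves": [
    [0.07, 0.085, 0, 0, 0, 0, 0.1],
    [0.14, 0.17, 0, 0, 0, 0, 0.1],
    [0.14, 0.17, 0, 0, 0, 0, 0.1],
    [0.14, 0.17, 0, 0, 0, 0, 0.1],
    [0.14, 0.17, 0, 0, 0, 0, 0.1],
    [0.14, 0.17, 0, 0, 0, 0, 0.1],
    [0.14, 0.17, 0, 0, 0, 0, 0.1],
    [0.14, 0.17, 0, 0, 0, 0, 0.1],
    [0.06, 0.08, 0, 0, 0, 0, 0.1],
    [0, 0, 0, 0, 0, 0, 0.1],
    [0, 0, 0, 0, 1, 0, 0.1],
    [0, 0, 0, 0, 1, 0, 0.1],
    [0, 0, 0, 0, 0, 0, 0.1],
    [0, 0, 0, 0, 0, 0, 0.1]
  ]
}}

```text
clock: 20.6
tool_pos: [0.6421, -0.2266, 0.1661]
eef_rot: [-3.141, -0.158, 1.598]
wrist_force: [0.3, -0.4, -0.9]
gripper_width: 0.448
grasp_force: 0.0
```

```bash
cat > st.py <<'E'
from h import *
s=r.read_state();M=R.from_euler('xyz',s['eef_rot']).as_matrix()
print(s['clock'],'press',w2p(*s['tool_pos'][:2]).round(4),'z',s['tool_pos'][2].round(4),'axes x',M[:,0].round(3),'y',M[:,1].round(3),'z',M[:,2].round(3),'yaw err deg',(np.degrees(np.arctan2(M[1,1],M[0,1])-YAW)).round(2),'F',s['wrist_force'].round(1))
E
python3 st.py
```

```text
20.6 press [ 0.1102 -0.4996] z 0.1661 axes x [-0.027  0.987  0.158] y [ 1.     0.027 -0.001] z [-0.005  0.158 -0.987] yaw err deg 0.02 F [ 0.3 -0.4 -0.9]
```

Call:
{"method": "jog_arm", "body": {
  "moves": [
    [-0.016, 0, 0.1, 0, 0, 0, 0.1],
    [-0.032, 0, 0.2, 0, 0, 0, 0.1],
    [-0.032, 0, 0.2, 0, 0, 0, 0.1],
    [-0.032, 0, 0.2, 0, 0, 0, 0.1],
    [-0.032, 0, 0.2, 0, 0, 0, 0.1],
    [-0.016, 0, 0.1, 0, 0, 0, 0.1],
    [-0.011, 0, 0.06, 0, 0, 0, 0.1],
    [0, 0, 0, 0, 0, 0, 0.1],
    [0, 0, 0, 0, 0, 0, 0.1]
  ]
}}

```text
clock: 21.5
tool_pos: [0.6432, -0.2259, 0.0069]
eef_rot: [3.14, -0.159, 1.6]
wrist_force: [0.2, -0.5, 0.3]
gripper_width: 0.45
grasp_force: 0.0
```

```bash
python3 st.py
```

```text
21.5 press [ 0.1113 -0.4989] z 0.0069 axes x [-0.029  0.987  0.158] y [1.    0.029 0.001] z [-0.003  0.158 -0.987] yaw err deg 0.12 F [ 0.2 -0.5  0.3]
```

Call:
{"method": "jog_arm", "body": {
  "moves": [
    [-0.003, 0, 0.02, 0, 0, 0, 0.1],
    [0.07, 0, 0.011, 0, 0, 0, 0.1],
    [0.07, 0, 0.011, 0, 0, 0, 0.1],
    [0.06, 0, 0.0095, 0, 0, 0, 0.1],
    [0.06, 0, 0.0095, 0, 0, 0, 0.1],
    [0.086, 0, 0.0138, 0, 0, 0, 0.1],
    [0.086, 0, 0.0138, 0, 0, 0, 0.1],
    [0.086, 0, 0.0138, 0, 0, 0, 0.1],
    [0.086, 0, 0.0138, 0, 0, 0, 0.1],
    [0.086, 0, 0.0138, 0, 0, 0, 0.1],
    [0.086, 0, 0.0138, 0, 0, 0, 0.1],
    [0.086, 0, 0.0138, 0, 0, 0, 0.1],
    [0.086, 0, 0.0138, 0, 0, 0, 0.1],
    [0.06, 0, 0.0095, 0, 0, 0, 0.1],
    [0.03, 0, 0.005, 0, 0, 0, 0.1],
    [0, 0, 0, 0, 0, 0, 0.1]
  ]
}}

```text
clock: 23.1
tool_pos: [0.638, -0.0674, 0.0029]
eef_rot: [-3.141, -0.16, 1.6]
wrist_force: [0.1, 0.5, 1.3]
gripper_width: 0.455
grasp_force: 0.0
```

```bash
python3 st.py; cat > pl.py <<'E'
from h import *
B={'crim':((150,60,50),(179,255,255)),'teal':((80,60,40),(100,255,255))}
for nm in('top','scene'):
  cc=cam(nm)
  cv2.imwrite(f'pics/last_{nm}.png',cc['img'])
  h=cv2.cvtColor(cc['img'],cv2.COLOR_BGR2HSV)
  for n,(lo,hi) in B.items():
    m=cv2.inRange(h,np.array(lo),np.array(hi))
    for k in cv2.findContours(m,0,1)[0]:
        if cv2.contourArea(k)>400:
            W=np.array([w2p(*onz(cc,p,.018)[:2]) for p in k[:,0].astype(float)])
            q=cv2.minAreaRect((W*1000).astype(np.float32));print(nm,n,'press mm: c',np.round(q[0],1),'size',np.round(q[1],1),'ang',round(q[2],1))
E
python3 pl.py
```

```text
23.1 press [ 0.1104 -0.3403] z 0.0029 axes x [-0.029  0.987  0.16 ] y [ 1.    0.03 -0.  ] z [-0.005  0.16  -0.987] yaw err deg 0.15 F [0.1 0.5 1.3]
top crim press mm: c [ 112.1 -230.6] size [97.8 86. ] ang 0.8
top teal press mm: c [-100.2 -131.7] size [83.9 97.8] ang 87.2
top teal press mm: c [ 266.8 -917.8] size [54.6 76.4] ang 64.0
scene crim press mm: c [ 111.5 -259.4] size [102.8 151.5] ang 0.2
scene teal press mm: c [-103.7 -181.4] size [109.3 102.1] ang 88.5
```

Call:
{"method": "jog_arm", "body": {
  "moves": [
    [0.03, 0, 0.005, 0, 0, 0, 0.1],
    [0.06, 0, 0.0096, 0, 0, 0, 0.1],
    [0.086, 0, 0.0139, 0, 0, 0, 0.1],
    [0.086, 0, 0.0139, 0, 0, 0, 0.1],
    [0.086, 0, 0.0139, 0, 0, 0, 0.1],
    [0.086, 0, 0.0139, 0, 0, 0, 0.1],
    [0.086, 0, 0.0139, 0, 0, 0, 0.1],
    [0.086, 0, 0.0139, 0, 0, 0, 0.1],
    [0.086, 0, 0.0139, 0, 0, 0, 0.1],
    [0.086, 0, 0.0139, 0, 0, 0, 0.1],
    [0.086, 0, 0.0139, 0, 0, 0, 0.1],
    [0.086, 0, 0.0139, 0, 0, 0, 0.1],
    [0.086, 0, 0.0139, 0, 0, 0, 0.1],
    [0.086, 0, 0.0139, 0, 0, 0, 0.1],
    [0.086, 0, 0.0139, 0, 0, 0, 0.1],
    [0.086, 0, 0.0139, 0, 0, 0, 0.1],
    [0.086, 0, 0.0139, 0, 0, 0, 0.1],
    [0.06, 0, 0.0096, 0, 0, 0, 0.1],
    [0.03, 0, 0.005, 0, 0, 0, 0.1],
    [0, 0, 0, 0, 0, 0, 0.1]
  ]
}}

```text
clock: 25.2
tool_pos: [0.6315, 0.1558, 0.0029]
eef_rot: [-3.142, -0.16, 1.6]
wrist_force: [-0.2, -0.6, -0.3]
gripper_width: 0.449
grasp_force: 0.0
```

```bash
python3 st.py
```

```text
25.2 press [ 0.11  -0.117] z 0.0029 axes x [-0.029  0.987  0.16 ] y [ 1.    0.03 -0.  ] z [-0.005  0.159 -0.987] yaw err deg 0.15 F [-0.2 -0.6 -0.3]
```

Call:
{"method": "jog_arm", "body": {
  "moves": [
    [0.04, 0, 0.0064, 0, 0, 0, 0.1],
    [0.05, 0, 0.008, 0, 0, 0, 0.1],
    [0.05, 0, 0.008, 0, 0, 0, 0.1],
    [0.04, 0, 0.0064, 0, 0, 0, 0.1],
    [0.02, 0, 0.0032, 0, 0, 0, 0.1],
    [0, 0, 0, 0, 0, 0, 0.1]
  ]
}}

```text
clock: 25.8
tool_pos: [0.6306, 0.1862, 0.0029]
eef_rot: [-3.142, -0.16, 1.6]
wrist_force: [0.2, 0.5, 0.7]
gripper_width: 0.452
grasp_force: 0.0
```

Call:
{"method": "jog_arm", "body": {
  "moves": [
    [0.01, 0, 0.0016, 0, 0, 0, 0.1],
    [0.01, 0, 0.0016, 0, 0, 0, 0.1],
    [0, 0, 0, 0, 0, 0, 0.1]
  ]
}}

```text
clock: 26.1
tool_pos: [0.6307, 0.1887, 0.003]
eef_rot: [3.142, -0.16, 1.6]
wrist_force: [0.1, -1.0, -1.2]
gripper_width: 0.452
grasp_force: 0.1
```

Call:
{"method": "jog_arm", "body": {
  "moves": [
    [0.01, 0, 0.0016, 0, 0, 0, 0.1],
    [0.01, 0, 0.0016, 0, 0, 0, 0.1],
    [0, 0, 0, 0, 0, 0, 0.1]
  ]
}}

```text
clock: 26.4
tool_pos: [0.6306, 0.1919, 0.003]
eef_rot: [3.142, -0.16, 1.6]
wrist_force: [0.4, 0.1, -1.1]
gripper_width: 0.45
grasp_force: 0.1
```

```bash
python3 st.py
```

```text
26.4 press [ 0.11  -0.081] z 0.003 axes x [-0.029  0.987  0.159] y [1.    0.029 0.   ] z [-0.005  0.159 -0.987] yaw err deg 0.12 F [ 0.4  0.1 -1.1]
```

Call:
{"method": "jog_arm", "body": {
  "moves": [
    [0.01, 0, 0.0016, 0, 0, 0, 0.1],
    [0.005, 0, 0.0008, 0, 0, 0, 0.1],
    [0, 0, 0, 0, 0, 0, 0.1]
  ]
}}

```text
clock: 26.7
tool_pos: [0.6306, 0.1931, 0.0029]
eef_rot: [3.141, -0.159, 1.6]
wrist_force: [0.5, -8.5, 1.5]
gripper_width: 0.45
grasp_force: 4.5
```

Call:
{"method": "jog_arm", "body": {
  "moves": [
    [0.01, 0, 0.0016, 0, 0, 0, 0.1],
    [0.005, 0, 0.0008, 0, 0, 0, 0.1],
    [0, 0, 0, 0, 0, 0, 0.1]
  ]
}}

```text
clock: 27.0
tool_pos: [0.6307, 0.1934, 0.0029]
eef_rot: [-3.141, -0.156, 1.599]
wrist_force: [-1.9, -26.6, 4.3]
gripper_width: 0.448
grasp_force: 13.0
```

```bash
python3 st.py; python3 pl.py
```

```text
27.0 press [ 0.1102 -0.0794] z 0.0029 axes x [-0.028  0.987  0.155] y [ 1.     0.029 -0.   ] z [-0.005  0.155 -0.988] yaw err deg 0.09 F [ -1.9 -26.6   4.3]
top teal press mm: c [-102.5 -193.4] size [80.9 97.3] ang 88.6
top teal press mm: c [ 266.9 -917.5] size [54.5 76.6] ang 63.4
scene crim press mm: c [112.1  42.3] size [98.7 58.7] ang 0.4
scene teal press mm: c [-103.4 -181.5] size [109.5 101.6] ang 88.5
```

Call:
{"method": "jog_arm", "body": {
  "moves": [
    [-0.1, 0, -0.016, 0, 0, 0, 0.1],
    [-0.217, 0, -0.035, 0, 0, 0, 0.1],
    [-0.217, 0, -0.035, 0, 0, 0, 0.1],
    [-0.217, 0, -0.035, 0, 0, 0, 0.1],
    [-0.217, 0, -0.035, 0, 0, 0, 0.1],
    [-0.217, 0, -0.035, 0, 0, 0, 0.1],
    [-0.15, 0, -0.024, 0, 0, 0, 0.1],
    [0.04, 0, -0.26, 0, 0, 0, 0.1],
    [0, -0.12, 0, 0, 0, 0, 0.1],
    [0, -0.24, 0, 0, 0, 0, 0.1],
    [0, -0.24, 0, 0, 0, 0, 0.1],
    [0, -0.24, 0, 0, 0, 0, 0.1],
    [0, -0.24, 0, 0, 0, 0, 0.1],
    [0, -0.24, 0, 0, 0, 0, 0.1],
    [0, -0.1, 0, 0, 0, 0, 0.1],
    [0, 0, 0, 0, 0, 0, 0.1],
    [0, 0, 0, 0, 0, 0, 0.1]
  ]
}}

```text
clock: 28.8
tool_pos: [0.4242, -0.0132, 0.0428]
eef_rot: [3.14, -0.16, 1.6]
wrist_force: [0.5, -0.4, -0.3]
gripper_width: 0.45
grasp_force: 0.0
```

```bash
python3 st.py;python3 pl.py; python3 - <<'E'
from h import *
t=cv2.imread('pics/last_top.png');c=cam('wrist');o=np.zeros((480,800,3),np.uint8)
o[:360,:480]=cv2.resize(c['img'],(480,360));o[:300,485:785]=cv2.resize(t[120:320,150:350],(300,300));cv2.imwrite('pics/m4.png',o)
E
```

```text
28.8 press [-0.1019 -0.2803] z 0.0428 axes x [-0.028  0.987  0.159] y [1.    0.029 0.001] z [-0.003  0.159 -0.987] yaw err deg 0.08 F [ 0.5 -0.4 -0.3]
top crim press mm: c [111.5 -43.6] size [97. 59.] ang 0.1
top teal press mm: c [-100.8 -149.3] size [119.8  96.7] ang 88.0
top teal press mm: c [ 266.9 -917.5] size [54.5 76.6] ang 63.4
scene crim press mm: c [112.1  42.4] size [98.8 58.6] ang 0.1
scene teal press mm: c [-103.7 -182.2] size [107.6 102.1] ang 88.5
```

View pics/m4.png

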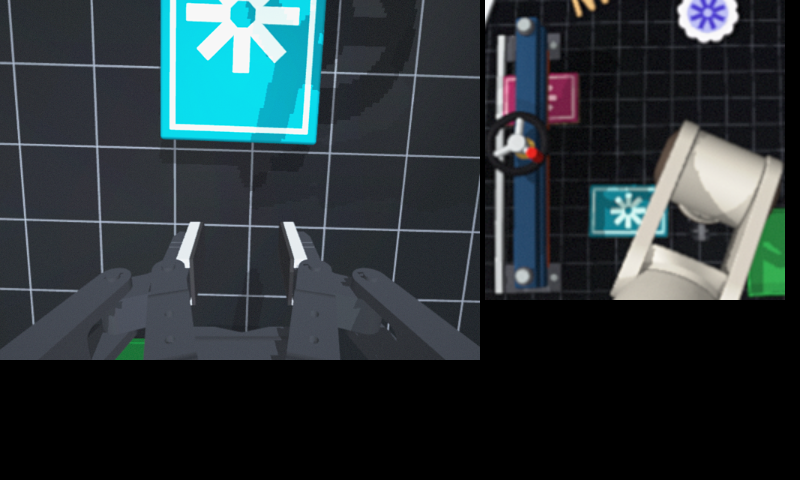

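The wrist panel shows the teal plaque centred ahead of the fingers, with its near edge at panel row 140. The top panel shows crimson under the beam. Now I push teal.

Call:
{"method": "jog_arm", "body": {
  "moves": [
    [-0.021, 0, 0.13, 0, 0, 0, 0.1],
    [-0.021, 0, 0.13, 0, 0, 0, 0.1],
    [0.05, 0, 0.008, 0, 0, 0, 0.1],
    [0.07, 0, 0.0113, 0, 0, 0, 0.1],
    [0.06, 0, 0.0097, 0, 0, 0, 0.1],
    [0.06, 0, 0.0097, 0, 0, 0, 0.1],
    [0.086, 0, 0.0139, 0, 0, 0, 0.1],
    [0.086, 0, 0.0139, 0, 0, 0, 0.1],
    [0.086, 0, 0.0139, 0, 0, 0, 0.1],
    [0.086, 0, 0.0139, 0, 0, 0, 0.1],
    [0.086, 0, 0.0139, 0, 0, 0, 0.1],
    [0.086, 0, 0.0139, 0, 0, 0, 0.1],
    [0.086, 0, 0.0139, 0, 0, 0, 0.1],
    [0.086, 0, 0.0139, 0, 0, 0, 0.1],
    [0.086, 0, 0.0139, 0, 0, 0, 0.1],
    [0.086, 0, 0.0139, 0, 0, 0, 0.1],
    [0.06, 0, 0.0097, 0, 0, 0, 0.1],
    [0.03, 0, 0.005, 0, 0, 0, 0.1],
    [0, 0, 0, 0, 0, 0, 0.1]
  ]
}}

```text
clock: 30.85
tool_pos: [0.4181, 0.1683, 0.003]
eef_rot: [3.141, -0.16, 1.601]
wrist_force: [-0.0, -1.4, 0.3]
gripper_width: 0.449
grasp_force: 0.0
```

```bash
python3 st.py
```

```text
30.85 press [-0.1031 -0.0987] z 0.003 axes x [-0.03   0.987  0.16 ] y [1.   0.03 0.  ] z [-0.005  0.159 -0.987] yaw err deg 0.16 F [-0.  -1.4  0.3]
```

Call:
{"method": "jog_arm", "body": {
  "moves": [
    [0.03, 0, 0.0048, 0, 0, 0, 0.1],
    [0.04, 0, 0.0064, 0, 0, 0, 0.1],
    [0.03, 0, 0.0048, 0, 0, 0, 0.1],
    [0.01, 0, 0.0016, 0, 0, 0, 0.1],
    [0, 0, 0, 0, 0, 0, 0.1]
  ]
}}

```text
clock: 31.35
tool_pos: [0.4176, 0.1847, 0.0028]
eef_rot: [-3.141, -0.16, 1.6]
wrist_force: [-0.9, 0.4, 0.2]
gripper_width: 0.45
grasp_force: 0.0
```

Call:
{"method": "jog_arm", "body": {
  "moves": [
    [0.01, 0, 0.0016, 0, 0, 0, 0.1],
    [0.005, 0, 0.0008, 0, 0, 0, 0.1],
    [0, 0, 0, 0, 0, 0, 0.1]
  ]
}}

```text
clock: 31.65
tool_pos: [0.4176, 0.1867, 0.0028]
eef_rot: [-3.141, -0.16, 1.6]
wrist_force: [-0.1, -2.3, -0.2]
gripper_width: 0.455
grasp_force: 1.2
```

Call:
{"method": "jog_arm", "body": {
  "moves": [
    [0.01, 0, 0.0016, 0, 0, 0, 0.1],
    [0, 0, 0, 0, 0, 0, 0.1]
  ]
}}

```text
clock: 31.85
tool_pos: [0.4176, 0.1871, 0.0027]
eef_rot: [-3.142, -0.158, 1.6]
wrist_force: [-2.1, -18.4, 2.3]
gripper_width: 0.447
grasp_force: 9.3
```

Call:
{"method": "jog_arm", "body": {
  "moves": [
    [0.01, 0, 0.0016, 0, 0, 0, 0.1],
    [0, 0, 0, 0, 0, 0, 0.1]
  ]
}}

```text
clock: 32.05
tool_pos: [0.4176, 0.1873, 0.0027]
eef_rot: [-3.142, -0.155, 1.601]
wrist_force: [-2.2, -35.8, 8.7]
gripper_width: 0.454
grasp_force: 17.9
```

```bash
python3 st.py
```

```text
32.05 press [-0.103  -0.0797] z 0.0027 axes x [-0.03   0.988  0.155] y [ 1.    0.03 -0.  ] z [-0.005  0.154 -0.988] yaw err deg 0.17 F [ -2.2 -35.8   8.7]
```

Call:
{"method": "jog_arm", "body": {
  "moves": [
    [-0.1, 0, -0.016, 0, 0, 0, 0.1],
    [-0.2, 0, -0.032, 0, 0, 0, 0.1],
    [-0.23, 0, -0.037, 0, 0, 0, 0.1],
    [0, 0, -0.15, 0, 0, 0, 0],
    [0, 0, -0.25, 0, -1, 0, -0.2],
    [0, 0, -0.28, 0, -1, 0, -0.2],
    [0, 0, -0.3, 0, 0, 0, -0.2],
    [0, 0, -0.3, 0, 0, 0, -0.2],
    [0, 0, -0.3, 0, 0, 0, -0.2],
    [0, 0, -0.2, 0, 0, 0, -0.2],
    [0, 0, 0, 0, 0, 0, -0.2],
    [0, 0, 0, 0, 0, 0, -0.2]
  ]
}}

```text
clock: 33.25
tool_pos: [0.4202, 0.0965, 0.2688]
eef_rot: [3.141, -0.0, 1.6]
wrist_force: [-0.4, -0.8, -0.2]
gripper_width: 0.599
grasp_force: 0.0
```

```bash
python3 st.py;python3 pl.py; python3 - <<'E'
from h import *
c=cam('wrist');import pickle;pickle.dump(c,open('w5.pkl','wb'));cv2.imwrite('pics/w5.png',c['img']);d=cv2.imread('pics/last_scene.png')
o=np.zeros((600,800,3),np.uint8);o[:360,:480]=cv2.resize(c['img'],(480,360));o[:300,485:800]=cv2.resize(d[255:405,310:467],(315,300));cv2.imwrite('pics/m5.png',o[:365])
print(proj(c,(.4933,.2322,.213)))
E
```

```text
33.25 press [-0.1028 -0.1706] z 0.2688 axes x [-0.029  1.     0.   ] y [1.    0.029 0.001] z [ 0.001  0.    -1.   ] yaw err deg 0.11 F [-0.4 -0.8 -0.2]
top crim press mm: c [128.  -43.6] size [63.9 59.1] ang 0.1
top teal press mm: c [ 266.8 -917.8] size [54.6 76.4] ang 64.0
scene crim press mm: c [112.1  42.4] size [98.8 58.6] ang 0.1
scene teal press mm: c [-104.7   43.8] size [ 54.6 101.1] ang 89.9
[506.34057281 -31.66576501]
```

View pics/m5.png

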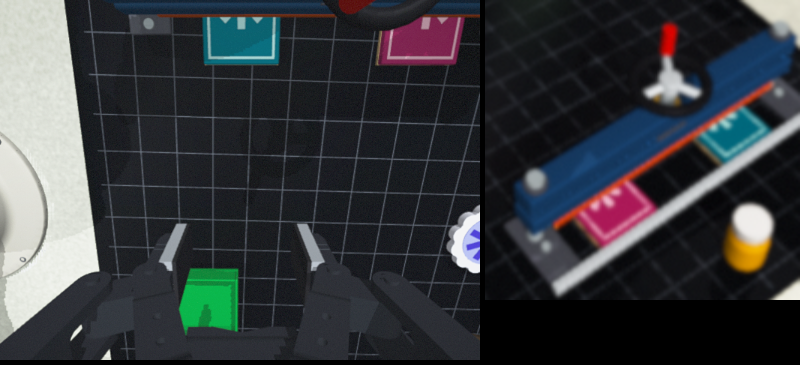

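Both plaques are square against the fence in the scene panel, and their front edges are level at panel row 65 in the wrist panel. Back to the crank.

Call:
{"method": "jog_arm", "body": {
  "moves": [
    [0.1, 0.06, 0, 0, 0, 0, -0.2],
    [0.2, 0.12, 0, 0, 0, 0, -0.2],
    [0.25, 0.14, 0, 0, 0, 0, -0.2],
    [0.22, 0.12, 0, 0, 0, 0, -0.2],
    [0.12, 0.07, 0, 0, 0, 0, -0.2],
    [0, 0, 0, 0, 0, 0, -0.2],
    [0, 0, 0, 0, 0, 0, -0.2]
  ]
}}

```text
clock: 34.1
tool_pos: [0.4925, 0.232, 0.2677]
eef_rot: [-3.14, 0.001, 1.6]
wrist_force: [-0.4, 0.0, 0.1]
gripper_width: 0.601
grasp_force: 0.0
```

```bash
python3 st.py; python3 - <<'E'
from h import *
c=cam('wrist');print(proj(c,(.4933,.2322,.2115)));cv2.imwrite('pics/w6.png',c['img'])
h=cv2.cvtColor(c['img'],cv2.COLOR_BGR2HSV);m=cv2.inRange(h,np.array((0,170,100)),np.array((6,255,255)));k=max(cv2.findContours(m,0,1)[0],key=cv2.contourArea);print(cv2.boundingRect(k),cv2.contourArea(k))
E
```

```text
34.1 press [-0.0269 -0.0371] z 0.2677 axes x [-0.03   1.    -0.001] y [ 1.     0.03  -0.002] z [-0.002 -0.001 -1.   ] yaw err deg 0.15 F [-0.4  0.   0.1]
[325.70456944 261.07108017]
(307, 227, 34, 52) 1309.5
```

Call:
{"method": "jog_arm", "body": {
  "moves": [
    [0, 0, 0.1, 0, 0, 0, -0.2],
    [0, 0, 0.2, 0, 0, 0, -0.2],
    [0, 0, 0.17, 0, 0, 0, -0.2],
    [0, 0, 0.1, 0, 0, 0, -0.2],
    [0, 0, 0, 0, 0, 0, -0.2],
    [0, 0, 0, 0, 0, 0, 0.8],
    [0, 0, 0, 0, 0, 0, 0.8],
    [0, 0, 0, 0, 0, 0, 0.8],
    [0, 0, 0, 0, 0, 0, 0.8],
    [0, 0, 0, 0, 0, 0, 0.8]
  ],
  "force": 40
}}

```text
clock: 35.15
tool_pos: [0.4932, 0.2321, 0.1847]
eef_rot: [3.14, -0.001, 1.6]
wrist_force: [-1.5, -0.7, 5.7]
gripper_width: 0.195
grasp_force: 38.9
```

Call:
{"method": "jog_arm", "body": {
  "moves": [
    [0.066, -0.066, 0.002, 0, 0, 0, 0.8],
    [0.084, -0.043, 0.002, 0, 0, 0, 0.8],
    [0.093, -0.015, 0.002, 0, 0, 0, 0.8],
    [0.093, 0.015, 0.002, 0, 0, 0, 0.8],
    [0.084, 0.043, 0.002, 0, 0, 0, 0.8],
    [0.066, 0.066, 0.002, 0, 0, 0, 0.8],
    [0.043, 0.084, 0.002, 0, 0, 0, 0.8],
    [0.015, 0.093, 0.002, 0, 0, 0, 0.8],
    [-0.015, 0.093, 0.002, 0, 0, 0, 0.8],
    [-0.043, 0.084, 0.002, 0, 0, 0, 0.8],
    [-0.066, 0.066, 0.002, 0, 0, 0, 0.8],
    [-0.084, 0.043, 0.002, 0, 0, 0, 0.8],
    [-0.093, 0.015, 0.002, 0, 0, 0, 0.8],
    [-0.093, -0.015, 0.002, 0, 0, 0, 0.8],
    [-0.084, -0.043, 0.002, 0, 0, 0, 0.8],
    [-0.066, -0.066, 0.002, 0, 0, 0, 0.8],
    [-0.043, -0.084, 0.002, 0, 0, 0, 0.8],
    [-0.015, -0.093, 0.002, 0, 0, 0, 0.8],
    [0.015, -0.093, 0.002, 0, 0, 0, 0.8],
    [0.043, -0.084, 0.002, 0, 0, 0, 0.8]
  ]
}}

```text
clock: 37.15
tool_pos: [0.4932, 0.232, 0.1787]
eef_rot: [3.139, -0.0, 1.599]
wrist_force: [3.4, 0.9, 7.9]
gripper_width: 0.195
grasp_force: 40.3
```

```bash
cat > sole.py <<'E'
from h import *
import pickle,sys
n=np.array([-np.sin(YAW),np.cos(YAW)])
def sole(s,tag,ys=.021):
    im=s['img'].astype(float);m=im[:,:,2]-im[:,:,0]-.3*abs(im[:,:,1]-im[:,:,0]);o_=[]
    hsv=cv2.cvtColor(s['img'],cv2.COLOR_BGR2HSV);mk=cv2.inRange(hsv,np.array((3,150,80)),np.array((16,255,255)))
    for X in np.arange(-.18,.181,.01):
        # sample vertical line on the sole's rear face plane, press x=X, y=.021
        w=p2w(X,ys);zz=np.arange(-.005,.065,.0005)
        px=np.array([proj(s,(w[0],w[1],z)) for z in zz],np.float32)
        g=cv2.remap(s['img'],px[:,:1],px[:,1:],cv2.INTER_LINEAR)[:,0].astype(float)
        v=g[:,2]-g[:,0]; hue=cv2.cvtColor(g[None].astype(np.uint8),cv2.COLOR_BGR2HSV)[0]
        ok=(hue[:,0]>2)&(hue[:,0]<18)&(hue[:,1]>140)&(v>60)
        if ok.sum()<3: continue
        i=np.where(ok)[0];pk=v[i].max();lo=zz[i.min()]*1e3;hi=zz[i.max()]*1e3
        o_.append((round(X*1e3),round(lo,1),round(hi,1)))
    a=np.array(o_);print(tag,'median lo',np.median(a[:,1]),'hi',np.median(a[:,2]));return a
if __name__=='__main__':
    for f in('scene0','s2'): sole(pickle.load(open(f+'.pkl','rb')),f)
    s=cam('scene');pickle.dump(s,open(sys.argv[1]+'.pkl','wb'));print(sole(s,'now').tolist())
    cv2.imwrite(f'pics/{sys.argv[1]}.png',cv2.resize(s['img'][285:385,330:465],None,fx=5,fy=5,interpolation=cv2.INTER_CUBIC))
E
python3 st.py; python3 sole.py s7
```

```text
37.15 press [-0.0262 -0.0372] z 0.1787 axes x [-0.028  1.     0.   ] y [1.    0.028 0.002] z [ 0.002  0.    -1.   ] yaw err deg 0.08 F [3.4 0.9 7.9]
scene0 median lo 5.0 hi 23.5
s2 median lo 28.0 hi 46.0
now median lo 27.5 hi 40.0
[[-180.0, 24.0, 41.5], [-170.0, 22.0, 41.0], [-160.0, 21.5, 40.5], [-150.0, 24.5, 40.5], [-140.0, 30.0, 40.5], [-130.0, 30.5, 40.0], [-120.0, 33.0, 40.5], [-110.0, 32.5, 39.5], [-100.0, 33.0, 38.5], [-90.0, 31.0, 39.0], [-80.0, 34.0, 39.5], [-70.0, 31.0, 40.0], [-60.0, 32.0, 40.5], [-50.0, 25.0, 41.0], [-40.0, 22.0, 41.0], [-30.0, 22.5, 40.5], [-20.0, 22.5, 40.5], [-10.0, 22.0, 40.0], [0.0, 21.5, 38.5], [10.0, 22.5, 40.0], [20.0, 22.5, 39.5], [30.0, 22.0, 39.0], [40.0, 22.0, 40.5], [50.0, 22.0, 40.5], [60.0, 22.0, 40.0], [70.0, 28.0, 40.0], [80.0, 31.5, 39.0], [90.0, 30.0, 39.0], [100.0, 31.5, 38.0], [110.0, 31.0, 39.5], [120.0, 30.0, 38.5], [130.0, 31.0, 38.5], [140.0, 30.0, 40.0], [150.0, 30.0, 40.0], [160.0, 27.5, 40.0], [170.0, 22.5, 40.0], [180.0, 21.5, 39.5]]
```

View pics/s7.png

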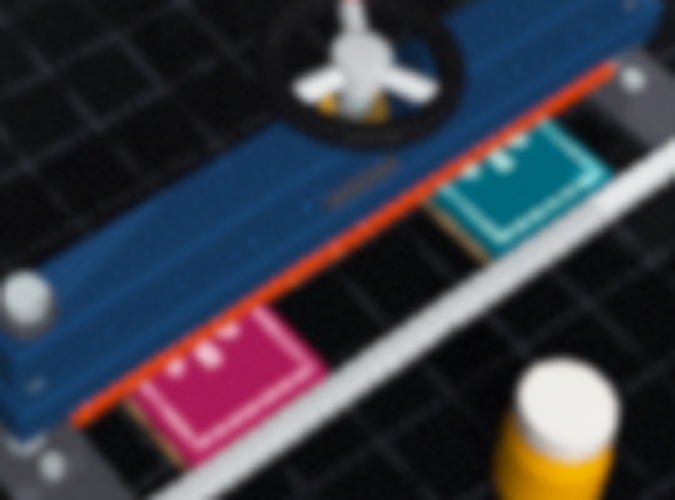

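The crop shows the orange sole still clear of both plaques, which lie square against the fence. I'll get the opening at sub-pixel precision with half-level edges, using the 12 mm foam thickness as the check.

```bash
cat > sole2.py <<'E'
from h import *
import pickle,sys
def edges(s,Xs,ys=.021):
    out=[]
    for X in Xs:
        w=p2w(X,ys);zz=np.arange(-.02,.075,.0005)
        px=np.array([proj(s,(w[0],w[1],z)) for z in zz],np.float32)
        g=cv2.remap(s['img'],px[:,:1],px[:,1:],cv2.INTER_CUBIC)[:,0].astype(float);v=g[:,2]-g[:,0]
        i=int(np.argmax(v));pk=v[max(0,i-3):i+4].mean()
        lo0=np.median(v[max(0,i-34):i-18]);hi0=np.min(v[i:i+36])
        a=i
        while a>0 and v[a]>(pk+lo0)/2:a-=1
        b=i
        while b<len(v)-1 and v[b]>(pk+hi0)/2:b+=1
        out.append((zz[a]*1e3,zz[b]*1e3))
    return np.array(out)
if __name__=='__main__':
    Xf=np.arange(-.04,.051,.005)
    for f in sys.argv[1:]:
        s=pickle.load(open(f+'.pkl','rb'));e=edges(s,Xf);print(f,'lo',np.median(e[:,0]),e[:,0].std().round(2),'hi',np.median(e[:,1]),e[:,1].std().round(2))
        # rear plaque edge (press y=70, z=18) check, via colour R/B profile along press y
        for n,X in(('crim',.11),('teal',-.103)):
            yy=np.arange(.045,.085,.0005);px=np.array([proj(s,(*p2w(X+.02,y),.018)) for y in yy],np.float32)
            g=cv2.remap(s['img'],px[:,:1],px[:,1:],cv2.INTER_CUBIC)[:,0];sat=cv2.cvtColor(g[None],cv2.COLOR_BGR2HSV)[0,:,1].astype(float)
            h=(sat[:20].mean()+sat[-10:].mean())/2;print('   ',n,'rear edge y',yy[np.argmax((sat<h)&(yy>.06))].round(4))
E
python3 sole2.py scene0 s2 s7
```

```text
scene0 lo 9.000000000000025 0.6 hi 27.500000000000043 0.68
    crim rear edge y 0.06
    teal rear edge y 0.0665
s2 lo 31.500000000000043 0.58 hi 50.00000000000006 0.78
    crim rear edge y 0.0605
    teal rear edge y 0.063
s7 lo 25.50000000000004 0.65 hi 44.00000000000005 0.67
    crim rear edge y 0.0705
    teal rear edge y 0.06
```

Call:
{"method": "jog_arm", "body": {
  "moves": [
    [0.066, -0.066, 0.002, 0, 0, 0, 0.8],
    [0.084, -0.043, 0.002, 0, 0, 0, 0.8],
    [0.093, -0.015, 0.002, 0, 0, 0, 0.8],
    [0.093, 0.015, 0.002, 0, 0, 0, 0.8],
    [0.084, 0.043, 0.002, 0, 0, 0, 0.8],
    [0.066, 0.066, 0.002, 0, 0, 0, 0.8],
    [0.043, 0.084, 0.002, 0, 0, 0, 0.8],
    [0.015, 0.093, 0.002, 0, 0, 0, 0.8],
    [-0.015, 0.093, 0.002, 0, 0, 0, 0.8],
    [-0.043, 0.084, 0.002, 0, 0, 0, 0.8],
    [0, 0, 0, 0, 0, 0, 0.8]
  ]
}}

```text
clock: 38.3
tool_pos: [0.5455, 0.3057, 0.1756]
eef_rot: [3.14, 0.001, 1.599]
wrist_force: [-2.3, -6.4, 11.3]
gripper_width: 0.2
grasp_force: 40.7
```

```bash
python3 -c "
from h import *
import pickle
pickle.dump(cam('scene'),open('s8.pkl','wb'))"; python3 sole2.py s8
```

```text
s8 lo 22.000000000000036 0.55 hi 41.00000000000005 0.56
    crim rear edge y 0.0705
    teal rear edge y 0.06
```

Call:
{"method": "jog_arm", "body": {
  "moves": [
    [-0.066, 0.066, 0.002, 0, 0, 0, 0.8],
    [-0.084, 0.043, 0.002, 0, 0, 0, 0.8],
    [-0.093, 0.015, 0.002, 0, 0, 0, 0.8],
    [-0.093, -0.015, 0.002, 0, 0, 0, 0.8],
    [-0.084, -0.043, 0.002, 0, 0, 0, 0.8],
    [-0.066, -0.066, 0.002, 0, 0, 0, 0.8],
    [-0.043, -0.084, 0.002, 0, 0, 0, 0.8],
    [-0.015, -0.093, 0.002, 0, 0, 0, 0.8],
    [0.015, -0.093, 0.002, 0, 0, 0, 0.8],
    [0.043, -0.084, 0.002, 0, 0, 0, 0.8],
    [0, 0, 0, 0, 0, 0, 0.8]
  ]
}}

```text
clock: 39.45
tool_pos: [0.4922, 0.2329, 0.1726]
eef_rot: [3.14, -0.001, 1.601]
wrist_force: [-5.1, -1.6, 10.2]
gripper_width: 0.197
grasp_force: 40.5
```

```bash
python3 -c "
from h import *
import pickle
pickle.dump(cam('scene'),open('s9.pkl','wb'))"; python3 sole2.py s9
```

```text
s9 lo 19.500000000000036 0.69 hi 38.00000000000005 0.57
    crim rear edge y 0.0705
    teal rear edge y 0.06
```

Call:
{"method": "jog_arm", "body": {
  "moves": [
    [0.066, -0.066, 0.002, 0, 0, 0, 0.8],
    [0.084, -0.043, 0.002, 0, 0, 0, 0.8],
    [0.093, -0.015, 0.002, 0, 0, 0, 0.8],
    [0.093, 0.015, 0.002, 0, 0, 0, 0.8],
    [0.084, 0.043, 0.002, 0, 0, 0, 0.8],
    [0, 0, 0, 0, 0, 0, 0.8]
  ]
}}

```text
clock: 40.1
tool_pos: [0.4824, 0.2966, 0.1711]
eef_rot: [3.139, -0.002, 1.601]
wrist_force: [0.5, 2.7, 10.9]
gripper_width: 0.202
grasp_force: 40.7
```

```bash
python3 st.py; python3 -c "
from h import *
import pickle
pickle.dump(cam('scene'),open('s10.pkl','wb'))"; python3 sole2.py s10
```

```text
40.1 press [-0.0353  0.0278] z 0.1711 axes x [-0.03   1.     0.002] y [1.    0.03  0.003] z [ 0.003  0.002 -1.   ] yaw err deg 0.17 F [ 0.5  2.7 10.9]
s10 lo 18.500000000000036 0.44 hi 37.00000000000005 0.76
    crim rear edge y 0.0705
    teal rear edge y 0.06
```

Call:
{"method": "jog_arm", "body": {
  "moves": [
    [0.066, 0.066, 0.002, 0, 0, 0, 0.8],
    [0.043, 0.084, 0.002, 0, 0, 0, 0.8],
    [0.015, 0.093, 0.002, 0, 0, 0, 0.8],
    [-0.015, 0.093, 0.002, 0, 0, 0, 0.8],
    [0, 0, 0, 0, 0, 0, 0.8]
  ]
}}

```text
clock: 40.65
tool_pos: [0.533, 0.3122, 0.1699]
eef_rot: [3.139, 0.001, 1.599]
wrist_force: [0.1, -6.0, 11.5]
gripper_width: 0.197
grasp_force: 40.9
```

```bash
cat > fin.py <<'E'
from sole2 import *
def prof(s,X,ys=.021):
    w=p2w(X,ys);zz=np.arange(-.02,.075,.0005);px=np.array([proj(s,(w[0],w[1],z)) for z in zz],np.float32)
    return cv2.remap(s['img'],px[:,:1],px[:,1:],cv2.INTER_CUBIC)[:,0].astype(float)
for f,h in zip(['scene0','s2','s7','s8','s9','s10']+sys.argv[1::2],[-22.5,0,-6,-9,-12,-13.5]+[float(x) for x in sys.argv[2::2]]):
    s=pickle.load(open(f+'.pkl','rb'));zz=np.arange(-20,75,.5)
    G=np.mean([prof(s,X) for X in np.arange(-.045,.056,.002)],0);v=G[:,2]-G[:,0]
    def cr(v,t,i,st):
        while v[i]>t:i+=st
        return zz[i]-st*.5*(t-v[i])/(v[i-st]-v[i])
    i=int(np.argmax(v));print(f,'wheel',h,'lo60 %.2f lo90 %.2f pkz %.1f pk %.0f hi0 %.2f hi-40 %.2f'%(cr(v,60,i,-1),cr(v,90,i,-1),zz[i],v[i],cr(v,0,i,1),cr(v,-30,i,1)), 'lo60-wheel %.2f hi-wheel %.2f'%(cr(v,60,i,-1)-h,cr(v,0,i,1)-h))
E
python3 -c "
from h import *
import pickle
pickle.dump(cam('scene'),open('s11.pkl','wb'))"; python3 fin.py s11 -14.7
```

```text
scene0 wheel -22.5 lo60 5.36 lo90 7.69 pkz 17.0 pk 176 hi0 31.39 hi-40 33.64 lo60-wheel 27.86 hi-wheel 53.89
s2 wheel 0 lo60 28.38 lo90 30.54 pkz 39.5 pk 178 hi0 53.33 hi-40 55.53 lo60-wheel 28.38 hi-wheel 53.33
s7 wheel -6 lo60 22.07 lo90 24.48 pkz 34.0 pk 174 hi0 47.49 hi-40 49.71 lo60-wheel 28.07 hi-wheel 53.49
s8 wheel -9 lo60 18.84 lo90 21.23 pkz 30.5 pk 173 hi0 44.46 hi-40 46.73 lo60-wheel 27.84 hi-wheel 53.46
s9 wheel -12 lo60 15.88 lo90 18.24 pkz 27.5 pk 174 hi0 41.62 hi-40 43.88 lo60-wheel 27.88 hi-wheel 53.62
s10 wheel -13.5 lo60 15.94 lo90 18.38 pkz 26.5 pk 157 hi0 40.03 hi-40 42.37 lo60-wheel 29.44 hi-wheel 53.53
s11 wheel -14.7 lo60 16.07 lo90 18.67 pkz 25.5 pk 141 hi0 38.50 hi-40 40.94 lo60-wheel 30.77 hi-wheel 53.20
```

The sole edge followed the wheel down, then stopped at contact (wheel about -12.05 mm). The wheel is now at -14.7 mm, so the squeeze is about 2.7-3 mm, which is snug. I release and verify.

Call:
{"method": "jog_arm", "body": {
  "moves": [
    [0, 0, 0, 0, 0, 0, 0.8],
    [0, 0, 0, 0, 0, 0, -0.2],
    [0, 0, 0, 0, 0, 0, -0.2],
    [0, 0, 0, 0, 0, 0, -0.2],
    [0, 0, -0.1, 0, 0, 0, -0.2],
    [0, 0, -0.25, 0, 0, 0, -0.2],
    [0, 0, -0.25, 0, 0, 0, -0.2],
    [0, 0, -0.2, 0, 0, 0, -0.2],
    [-0.15, 0, 0, 0, 0, 0, -0.2],
    [-0.3, -0.1, 0, 0, 0, 0, -0.2],
    [-0.3, -0.1, 0, 0, 0, 0, -0.2],
    [-0.3, -0.1, 0, 0, 0, 0, -0.2],
    [-0.3, -0.1, 0, 0, 0, 0, -0.2],
    [-0.3, 0, 0, 0, 0, 0, -0.2],
    [-0.3, 0, 0, 0, 0, 0, -0.2],
    [-0.15, 0, 0, 0, 0, 0, -0.2],
    [0, 0, 0, 0, 0, 0, -0.2]
  ]
}}

```text
clock: 42.4
tool_pos: [0.4801, -0.0066, 0.2898]
eef_rot: [3.141, 0.001, 1.596]
wrist_force: [0.1, -0.3, -0.5]
gripper_width: 0.602
grasp_force: 0.0
```

```bash
python3 -c "
from h import *
import pickle
d=cam('scene');pickle.dump(d,open('s12.pkl','wb'));w=cam('wrist')
o=np.zeros((480,800,3),np.uint8);o[:,:400]=cv2.resize(d['img'][150:390,220:420+0],(400,480));o[:300,400:]=cv2.resize(w['img'],(400,300));o[300:,400:625]=cv2.resize(d['img'][285:385,340:465],(225,180));cv2.imwrite('pics/m12.png',o)"; python3 fin.py s12 -14.7 | tail -1; python3 pl.py
```

```text
s12 wheel -14.7 lo60 16.05 lo90 18.59 pkz 25.5 pk 141 hi0 38.59 hi-40 41.00 lo60-wheel 30.75 hi-wheel 53.29
top crim press mm: c [110.7 -37.4] size [44.9 96.6] ang 87.2
top teal press mm: c [ 266.9 -917.5] size [54.5 76.6] ang 63.4
scene crim press mm: c [111.7  45.5] size [53.3 99.6] ang 89.5
scene teal press mm: c [-104.8   46.5] size [99.5 49.1] ang 0.4
```

View pics/m12.png

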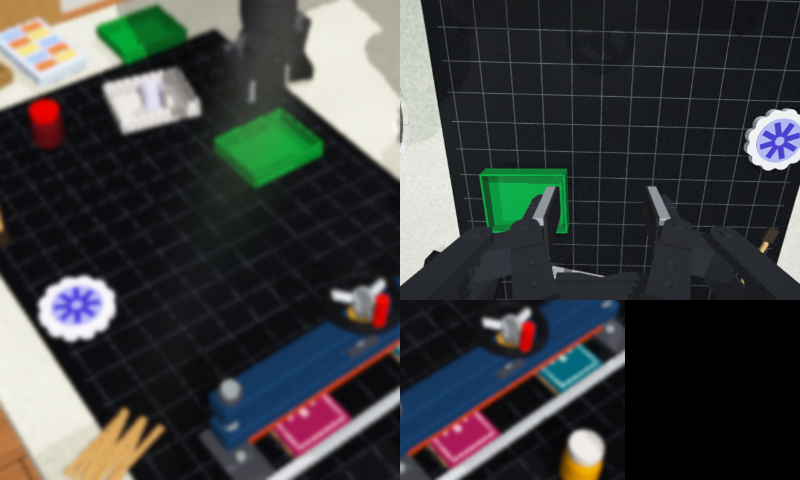

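The final view shows both plaques clamped and home at the fence, the cup in the white tray, and the jars and coaster undisturbed. The robot is touching nothing.

```bash
python3 -c "
from rig import r
print(r.hand_in())"
```

```text
the job is handed in; nothing more can be done
None
```

The job is handed in: both plaques on the mat (crimson and teal) are home against the rear fence and clamped, with the foam squeezed about 2.7–3 mm. The one cup is in the white tray, and the jars and coaster were left alone.

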